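# Hang the gauge holder on its cleat and put the plug gauge in it

### The job

Take the aluminium gauge holder off its leaning rest and hang it upright on the cleat board, its angled rear strip fully down behind the sloping lip of the cleat. Let go of it there; then lift the plug gauge out of the round hole of the dark steel stand and put it all the way down into the slanted socket of the hung holder, the same end down. Leave the small vial and the V-block on the worktop where they stand.

Things in the scene. Friction and masses are not known exactly. Their poses are not given: they have to be found in the camera images.
- cleat_board: Fixed upright grey board, smooth, 180 wide, 165 high, 12 thick, on the worktop, an aluminium cleat rail 160 long across its front. Origin: middle of the foot of its front face, on the worktop. x points out of its back (away from the hanging side), y along it, z up. The rail's bar stands 13 out from the face; its top, the pocket floor, is 105 above the worktop.
- cleat_pocket (a point): Mid-length of the pocket behind the cleat's lip, 1 above its floor, 5 in front of the board's face: where strip_edge ends when the holder hangs fully home at mid-length (it may hang off mid-length). Axes as cleat_board. Pocket open above and at both ends.
- lip_edge (a point): Middle of the lip's upper edge, 123 above the worktop. The lip is 4 thick; its inner face starts 7 in front of the board at the pocket floor and slopes up and outward at 30 degrees from vertical; at the top the clear mouth is 17 wide and the lip reaches 21 out of the board. Axes as cleat_board.
- gauge_holder: Loose aluminium bracket, 50 wide, 0.22 kg. Origin: middle of the lower edge of its back plate's rear face; x to the rear (to the board when hung), y along its width, z up the plate (80 high, 5 thick, x -5 to 0). Hung home it is upright, origin 25 before the board, 60 up. A foot at bottom rear (z 0 to 10, to x 24) then touches the board. Start: leaning on the rest, z 30 degrees toward its x side.
- holder_grip (a point): Middle between the holder's two flat side cheeks, at (-23, 0, 36) in the holder's frame (same axes). The cheeks span x -44 to -4 and z 0 to 48, 50 over their outsides: grip across them, along y. On the 30 wide rest they overhang by 10 on each side.
- strip_edge (a point): Middle of the free lower edge of the holder's angled rear strip, at (19.7, 0, 46) in the holder's frame (same axes). The strip is 4 thick, 46 wide, and slopes from the top of the back plate (x 0, z 76) down and rearward at 30 degrees to the plate, its free edge at x 18 to 21, z 45 to 47; on the leaning rest it hangs straight down.
- socket_mouth (a point): Centre of the mouth of the socket in the grey block (26 by 42) between the cheeks, at (-28, 0, 52) in the holder's frame. The bore, 13 wide, runs 20 deep to socket_floor along (0.5, 0, -0.866) of the holder's frame: straight down on the rest; in the hung holder the gauge leans 30 degrees away from the board.
- socket_floor (a point): Centre of the socket's floor, 20 below socket_mouth along the bore, at (-18, 0, 34.7) in the holder's frame.
- rest: Fixed small wooden easel, 50 wide, 90 deep, that carries the holder at the start. Origin on the worktop under the holder's origin; x and y in plan as the holder's.
- gauge_stand: Fixed dark steel block 50 by 50, 30 high, with one upright round hole in the middle of its top, 13 wide, 20 deep, in which the plug gauge stands. Origin: centre of its underside.
- plug_gauge: Loose plug gauge, 92 long, 0.09 kg, upright in the stand, tip 10 above the worktop. y runs up along it (the origin lies 8 off its axis; use gauge_tip and gauge_top). From the tip: round end 10 wide, 22 long; hexagon handle from 22 to 80, 15 over the flats that face its z and -z, 17 along x; then a short 10 wide round end. A similar one lying on the table at the left is not meant.
- gauge_tip (a point): Centre of the gauge's lower end face, on its axis.
- gauge_top (a point): Centre of the gauge's upper end face, on its axis, 92 from gauge_tip.
- vial: Bystander: small white screw-top vial, 24 wide, 54 high, standing on the worktop. Origin: centre of its underside.
- v_block: Bystander: hardened steel V-block, 44 by 36, 34 high, standing on the worktop. Origin: centre of its underside.

How it is judged:
By the outcome, as a careful person would: the job done as asked, in the order asked, and still so for the second after the job is handed in, with the robot touching nothing.
It also fails if it takes over 72 s, if anything falls off the work surface, if the arm or the gripper's body presses on something with over 40 N, if the wrist force passes 120 N, or if a joint passes its speed limit or range.

### The arm

A 6-joint arm with a two-finger parallel gripper is mounted at the origin on a cart in front of the work surface, level with it; the furniture and walls round the work are solid. World frame = base frame: x ahead of the robot, y to its left, z up, the work surface at z = 0. Lengths are in mm, angles in degrees, forces in N, time in s.
With the tool pointing down it reaches from about 275 to 775 mm from the base axis. Payload 14.6 kg.
Tool frame: the origin (TCP) lies at the very end of the fingers, on their centre line; the grasp point (between the pads) lies 19 mm behind it; z points along the fingers, x is the direction in which the jaws open and shut, and the axes are right-handed (so a half turn about z gives the same grasp; the last joint's range is limited). The gripper opens to 85 mm and grips with 20 to 120 N. Pads are 22 mm wide; open, the fingers measure 114 mm over their backs; the gripper's body (76 mm by 85 mm) begins 54 mm behind the grasp point. The pads swing forward as they close: fully open they stand 13 mm farther back than shut.
Start: joints at [57.221, 15.075, -2.767, 72.158, 0, 81.102], TCP at [212.544, 480.056, 231.278] pointing down, gripper open.
Joint ranges: [-151.79, 151.79], [-50.71, 97.33], [-67.44, 78.34], [-121.81, 120.89], [-77.56, 73.72], [-180, 180]. Speed limits (degrees/s): [108.29, 108.29, 147.25, 159.86, 180, 180].

### API

Orientations are given as a 3x3 rotation matrix whose columns are the frame's x, y, z axes.
In Python, from workcell import env gives the robot as it stands.
- The arm moves only by the shell command python3 -m jog 'ROWS' [FORCE]. ROWS is JSON, one flat list of numbers, 5 for each row, row after row: the gripper's target within -1 to 1 (shut at 1, half-way at 0, fully open at -1), then the shift along the tool's x, y, z in m, then the turn about the tool's z in rad. A call has 1 to 12 rows; each row is the pose to reach, as a shift and turn from the pose measured when the call began, along the tool's axes at that moment; what a row does not reach only later rows make up. A row lasts 1/8 s, in which the tool goes at most 62.5 mm and 10.7 degrees, less where a joint would pass 70% of its speed; a pose out of reach is approached as far as the arm can. A call with a gripper value outside its range is refused whole. The fingers move at their own pace and stop on an object; FORCE is the grip in N (left out, the last holds). Time passes only in rows, so rows that repeat a pose let the fingers close. It gives the time, the measured TCP pose, the force and the opening at its end, in the units of the state.
- env.get_obs(): the state, without advancing time (a new reading comes with each control period).
- env.grab_frame(name): name is "scene" or "top" or "wrist"; returns the picture (420x560x3 uint8, red, green, blue); there is no depth.
- env.camera_info(name): a dict with "fx", "fy", "cx", "cy" (pixels), "origin" and "orientation" of the camera in the world. Camera axes: x right, y up, looking along -z (the intrinsics and any distortion apply to the point x, -y, -z); pixel columns grow to the right and rows downward; lengths in mm; the calibration is good to about 2 mm. The wrist camera is an equidistant fisheye: a pixel r from the principal point sees the ray r / f radians off the axis. A picture is of the moment at which its call begins: read the wrist's pose just before it. camera_info takes no time and is no camera call; for the wrist camera it gives the pose at the moment of the call.
- env.sign_off(): hands the job in, once; it reports no verdict.
The state is a dict: "t": time; "joint_positions": joint angles; "qvel": joint speeds; "effort": joint torques, N m; "position": TCP position; "ee_rot": TCP orientation; "wrist_force": force on the tool from outside, world axes, zero at the start; "moment": the same for the moment, N m; "width": opening from 0.0 (shut) to 1.0 (fully open).
Only numpy, scipy, OpenCV 4.12 (cv2) and the standard library are available. Lean on these libraries where they do the work, as an engineer would, in place of code of your own. Each camera call takes 0.05 s, during which the arm holds its last target.

## Working session

There is one attempt and no reset: what is moved stays moved. The work goes in short steps, Python scripts to look and compute and a shell command to move; the robot and the scene stay as the last step left them, time stands still between calls to the robot, and variables do not carry over. Pictures are saved under pics/ and viewed, and the job is handed in when it is done.

```bash
ls; mkdir -p pics; python3 - <<'E'
from workcell import env
import cv2
for n in ["scene","top","wrist"]:
    print(n,env.camera_info(n))
    cv2.imwrite(f"pics/{n}0.png",cv2.cvtColor(env.grab_frame(n),cv2.COLOR_RGB2BGR))
print(env.get_obs())
E
```

```text
pics
scene {'fx': 483.89416216107423, 'fy': 483.89416216107423, 'cx': 278.5626445139336, 'cy': 211.8762656621223, 'origin': array([ -14.7111349 , -731.38704703,  529.3381251 ]), 'orientation': array([[ 0.792659  ,  0.24134197, -0.55986227],
       [-0.60964629,  0.32101317, -0.72476338],
       [ 0.00480734,  0.91580817,  0.40158721]])}
top {'fx': 512.4295279378545, 'fy': 512.4295279378545, 'cx': 282.93693434541035, 'cy': 219.51988537779766, 'origin': array([ 485.25355126,   29.90032766, 1360.33099843]), 'orientation': array([[ 0.00184604,  0.99821957, -0.05961787],
       [-0.99997906,  0.00221253,  0.0060819 ],
       [ 0.00620298,  0.0596054 ,  0.99820274]])}
wrist {'fx': 325.19226210127806, 'fy': 325.19226210127806, 'cx': 281.11908856506597, 'cy': 210.33190960018374, 'origin': array([141.74038457, 510.9462489 , 372.83287591]), 'orientation': array([[ 4.05912910e-01, -8.72490873e-01, -2.72019092e-01],
       [ 9.13911274e-01,  3.87208019e-01,  1.21803664e-01],
       [-9.44611530e-04, -2.98042994e-01,  9.54551979e-01]])}
{'t': 0.15, 'joint_positions': array([ 5.72195299e+01,  1.50915948e+01, -2.79369567e+00,  7.21590680e+01,
        5.68780003e-04,  8.11016832e+01]), 'qvel': array([ 0.02692719, -0.06344729,  0.13603829,  0.01598235,  0.07292329,
       -0.01578495]), 'effort': array([ 1.78856510e-03, -6.37826729e+01,  3.84646583e+01,  1.06365522e-02,
       -9.85403221e-05, -1.77265827e-05]), 'position': array([212.44306452, 479.87477102, 230.95509484]), 'ee_rot': array([[ 4.04856631e-01,  9.14380077e-01, -4.27514868e-04],
       [ 9.14379858e-01, -4.04856836e-01, -6.45534857e-04],
       [-7.63346529e-04, -1.29561917e-04, -9.99999700e-01]]), 'wrist_force': array([ 0.01722692, -0.45172783,  0.35268846]), 'moment': array([-0.02396705, -0.01328628, -0.04140077]), 'width': 1.0011015742479537}
```

View pics/scene0.png

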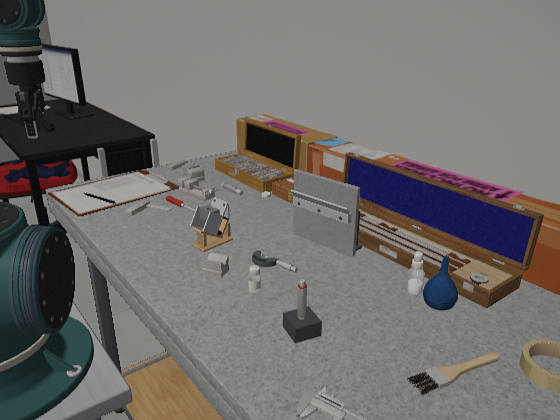

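View pics/top0.png

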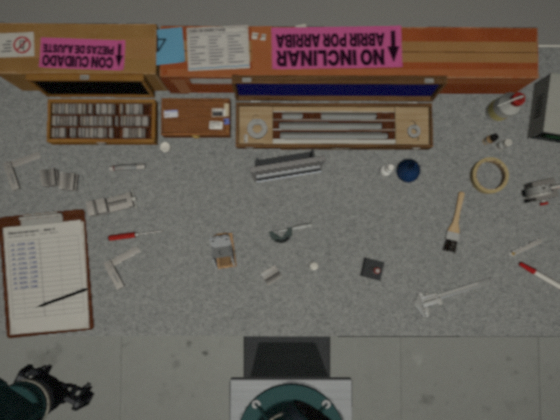

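View pics/wrist0.png

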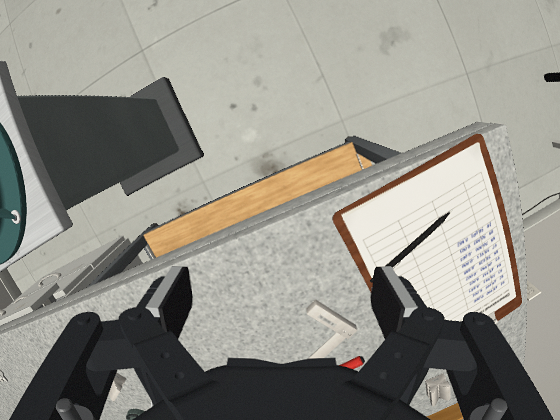

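```bash
python3 - <<'E'
import cv2
t=cv2.imread("pics/top0.png");s=cv2.imread("pics/scene0.png")
cv2.imwrite("pics/top0c.png",cv2.resize(t[140:290,190:400],None,fx=3.8,fy=3.8,interpolation=cv2.INTER_CUBIC))
cv2.imwrite("pics/scene0c.png",cv2.resize(s[160:350,180:380],None,fx=3.1,fy=3.1,interpolation=cv2.INTER_CUBIC))
E
```

```text
(no output)
```

View pics/top0c.png

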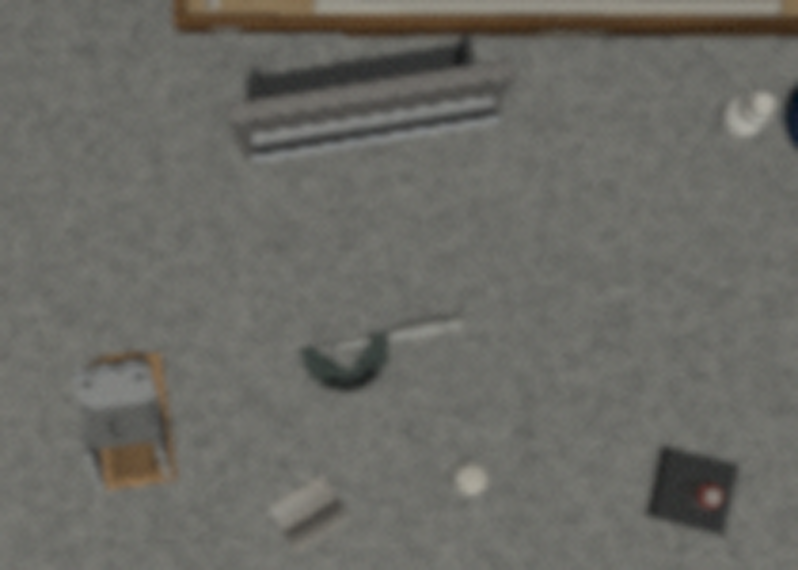

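View pics/scene0c.png

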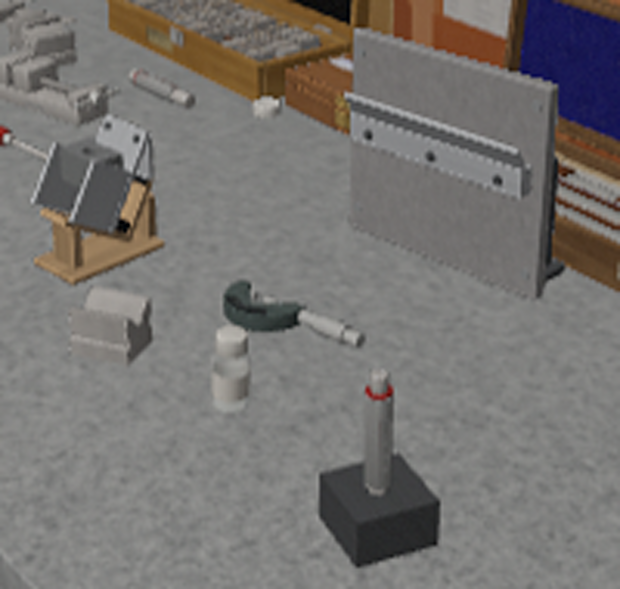

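```bash
cat > h.py <<'E'
from workcell import env
import numpy as np, cv2
def snap(name,fn):
    ci=env.camera_info(name); o=env.get_obs(); im=cv2.cvtColor(env.grab_frame(name),cv2.COLOR_RGB2BGR)
    cv2.imwrite("pics/"+fn+".png",im)
    import pickle; pickle.dump((name,ci,o),open("pics/"+fn+".pkl","wb")); return im,ci
def load(fn):
    import pickle; n,ci,o=pickle.load(open("pics/"+fn+".pkl","rb")); return n,ci
def ray(n,ci,uv):
    a=(uv[0]-ci['cx'])/ci['fx']; b=(uv[1]-ci['cy'])/ci['fy']
    if n=='wrist':
        r=np.hypot(a,b); s=np.sin(r)/r if r>1e-9 else 1; d=np.array([a*s,-b*s,-np.cos(r)])
    else: d=np.array([a,-b,-1.])
    d=ci['orientation']@d; return ci['origin'],d/np.linalg.norm(d)
def onz(n,ci,uv,z):
    o,d=ray(n,ci,uv); return o+d*(z-o[2])/d[2]
def proj(n,ci,P):
    p=ci['orientation'].T@(np.asarray(P,float)-ci['origin']); a,b,c=p[0],-p[1],-p[2]
    if n=='wrist':
        rr=np.hypot(a,b); th=np.arctan2(rr,c); k=th/rr if rr>1e-9 else 1/c; a,b=a*k,b*k
    else: a,b=a/c,b/c
    return np.array([ci['cx']+ci['fx']*a, ci['cy']+ci['fy']*b])
def show(fn,box,f,pts=[]):
    im=cv2.imread("pics/"+fn+".png"); x0,y0,x1,y1=box
    c=cv2.resize(im[y0:y1,x0:x1],None,fx=f,fy=f,interpolation=cv2.INTER_CUBIC)
    for p in pts:
        cv2.circle(c,(int((p[0]-x0+.5)*f),int((p[1]-y0+.5)*f)),3,(0,0,255),1)
    cv2.imwrite("pics/"+fn+"_c.png",c)
E
python3 - <<'E'
from h import *
n='top';ci=env.camera_info(n)
f=lambda x,y,z:print((x,y,z),onz(n,ci,(190+x/3.8,140+y/3.8),z).round(0))
f(235,118,165);f(510,75,165);f(252,155,120);f(497,113,120)
f(712,495,102);f(115,415,90);f(80,395,80);f(155,390,80);f(130,480,0);f(472,480,54);f(305,510,34)
o=env.get_obs();print(o['position'],o['ee_rot'][:,:2].round(3))
E
```

```text
(235, 118, 165) [671.  96. 165.]
(510, 75, 165) [698. -74. 165.]
(252, 155, 120) [654.  87. 120.]
(497, 113, 120) [681. -70. 120.]
(712, 495, 102) [ 436. -209.  102.]
(115, 415, 90) [487. 177.  90.]
(80, 395, 80) [500. 201.  80.]
(155, 390, 80) [504. 152.  80.]
(130, 480, 0) [442. 177.   0.]
(472, 480, 54) [444. -58.  54.]
(305, 510, 34) [423.  54.  34.]
[212.44306452 479.87477102 230.95509484] [[ 0.405  0.914]
 [ 0.914 -0.405]
 [-0.001 -0.   ]]
```

```bash
python3 -m jog '[-1,-0.13,0.44,-0.03,-0.42, -1,-0.13,0.44,-0.03,-0.42, -1,-0.13,0.44,-0.03,-0.42, -1,-0.13,0.44,-0.03,-0.42, -1,-0.13,0.44,-0.03,-0.42, -1,-0.13,0.44,-0.03,-0.42, -1,-0.13,0.44,-0.03,-0.42, -1,-0.13,0.44,-0.03,-0.42, -1,-0.13,0.44,-0.03,-0.42, -1,-0.13,0.44,-0.03,-0.42, -1,-0.13,0.44,-0.03,-0.42]'
python3 - <<'E'
from h import *
snap('wrist','w1')
o=env.get_obs();print(o['t'],o['position'],o['ee_rot'].round(3))
E
```

```text
t: 1.52
position: [561.4, 183.6, 261.1]
ee_rot: [[-0.004, 1.0, -0.001], [1.0, 0.004, -0.001], [-0.001, -0.001, -1.0]]
wrist_force: [0.1, 0.1, 1.1]
width: 1.002
1.575 [561.46108583 183.66860106 261.19245445] [[-0.004  1.    -0.   ]
 [ 1.     0.004 -0.001]
 [-0.001 -0.    -1.   ]]
```

View pics/w1.png

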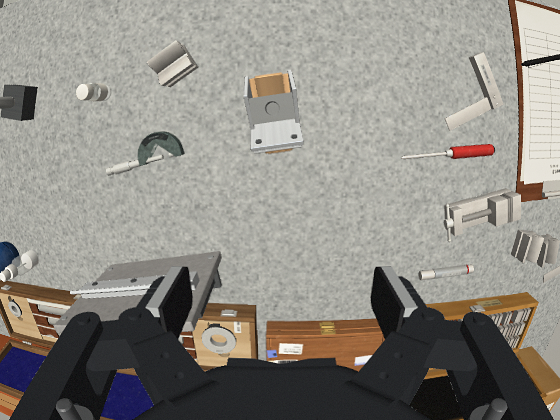

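```bash
python3 - <<'E'
from h import *
show('w1',(230,55,320,165),5.4)
im=cv2.imread('pics/w1_c.png');cv2.imwrite('pics/w1_h.png',im)
show('w1',(60,235,240,340),4.4)
im=cv2.imread('pics/w1_c.png');cv2.imwrite('pics/w1_b.png',im)
E
```

```text
(no output)
```

View pics/w1_h.png

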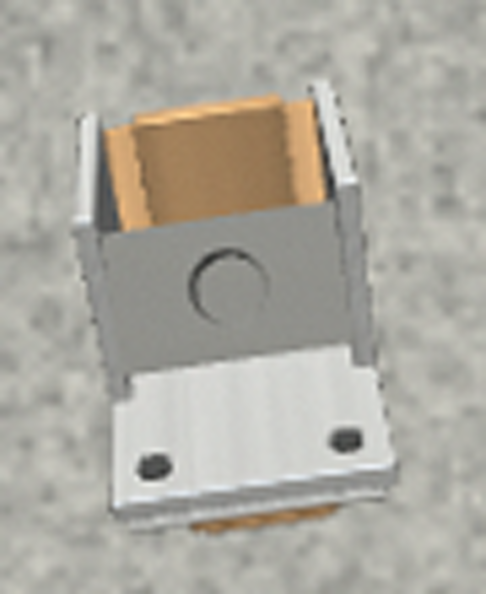

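View pics/w1_b.png

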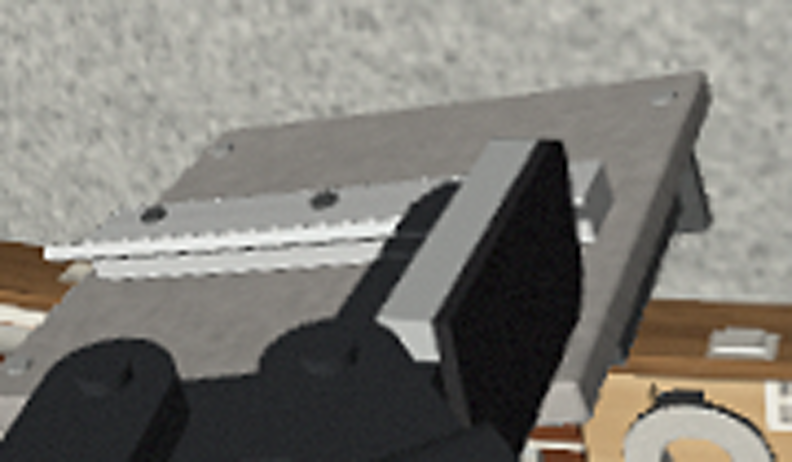

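```bash
cat >> h.py <<'E'
from scipy.optimize import least_squares
def pose(p):
    x,y,z,yaw,tilt=p; c,s=np.cos(yaw),np.sin(yaw)
    Rz=np.array([[c,-s,0],[s,c,0],[0,0,1]]); c,s=np.cos(tilt),np.sin(tilt)
    return Rz@np.array([[c,0,s],[0,1,0],[-s,0,c]]),np.array([x,y,z])
def fit(obs,p0,free):
    # obs: list of (n,ci,P,uv)
    p0=np.array(p0,float)
    def res(q):
        p=p0.copy();p[free]=q;R,t=pose(p)
        return np.concatenate([proj(n,ci,R@np.array(P,float)+t)-uv for n,ci,P,uv in obs])
    s=least_squares(res,p0[free],loss='soft_l1',x_scale=[.02 if i>2 else 5 for i in free]);p=p0.copy();p[free]=s.x
    return p,res(s.x).reshape(-1,2)
E
cat > a.py <<'E'
from h import *
n,ci=load('w1')
P=[((-5,-25,80),(112,504)),((-5,25,80),(395,466)),((-44,-25,48),(77,225)),((-44,25,48),(358,182)),((-28,0,52),(229,288)),((-4,25,48),(371,365)),((-44,-25,0),(82,115)),((-44,25,0),(330,80))]
obs=[(n,ci,a,np.array([230+b[0]/5.4-.5,55+b[1]/5.4-.5])) for a,b in P]
for fr,t in (([0,1,2,3],.5236),([0,1,2,3,4],.5)):
    p,r=fit(obs,[480,180,50,0.1,t],fr);print(p[:3].round(1),np.degrees(p[3:]).round(2));print(r.round(1).tolist())
    R,t=pose(p);print('grip',R@np.array([-23,0,36])+t, 'xaxis',R[:,0],'lowest foot',(R@np.array([24,0,0])+t))
# board
P=[((0,90,0),(703,75)),((0,-90,0),(228,131)),((-21,-80,123),(45,257)),((0,90,165),(540,418))]
obs=[(n,ci,a,np.array([60+b[0]/4.4-.5,235+b[1]/4.4-.5])) for a,b in P]
p,r=fit(obs[:3],[685,10,0,0.15,0],[0,1,3]);print(p[:3].round(1),np.degrees(p[3:]).round(2));print(r.round(1).tolist())
E
python3 a.py
```

```text
[478.6 174.1  25.9] [ 7.98 30.  ]
[[-0.1, -0.5], [0.2, -0.7], [-0.5, -0.4], [-0.3, 0.1], [-0.1, 0.2], [1.0, 1.1], [-0.1, 0.3], [0.2, 0.2]]
grip [476.71928578 173.83065534  68.61051733] xaxis [ 0.85763583  0.12024855 -0.50000106] lowest foot [499.20249353 176.98301103  13.933575  ]
[477.4 173.9  23.9] [ 7.94 31.28]
[[0.2, -0.4], [-0.0, -0.5], [-0.3, -0.1], [-0.4, 0.5], [-0.1, 0.4], [0.7, 0.8], [-0.1, -0.2], [0.1, -0.3]]
grip [476.48653575 173.7561038   66.62762623] xaxis [ 0.84648059  0.11804634 -0.51916826] lowest foot [497.76019802 176.72283223  11.45852422]
[684.   11.5   0. ] [9.26 0.  ]
[[1.1, -0.1], [-0.3, 0.5], [-0.9, -0.1]]
```

```bash
python3 -m jog '[-1,-0.0096,-0.085,0,-0.136, -1,-0.0096,-0.085,0,-0.136, -1,-0.0096,-0.085,0.05,-0.136, -1,-0.0096,-0.085,0.1,-0.136, -1,-0.0096,-0.085,0.12,-0.136, -1,-0.0096,-0.085,0.12,-0.136, -1,-0.0096,-0.085,0.12,-0.136]'
python3 - <<'E'
from h import *
snap('wrist','w2');snap('scene','s2')
show('s2',(150,120,350,300),4)
o=env.get_obs();print(o['t'],o['position'],o['ee_rot'].round(3))
E
```

```text
t: 2.45
position: [476.8, 174.0, 142.4]
ee_rot: [[-0.141, 0.99, 0.001], [0.99, 0.141, -0.0], [-0.0, 0.001, -1.0]]
wrist_force: [0.3, -0.9, 0.2]
width: 0.997
2.55 [477.03578203 173.87541009 142.36859175] [[-0.14   0.99   0.002]
 [ 0.99   0.14  -0.   ]
 [-0.     0.001 -1.   ]]
```

View pics/w2.png

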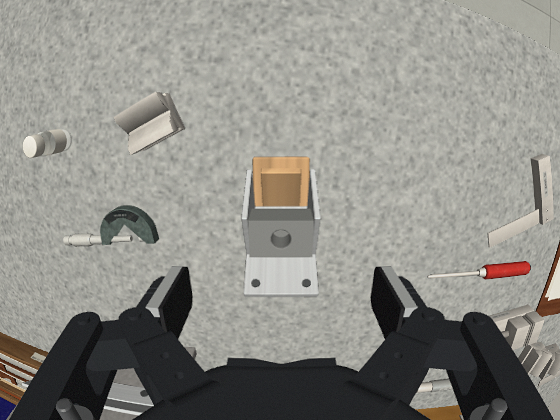

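View pics/s2_c.png

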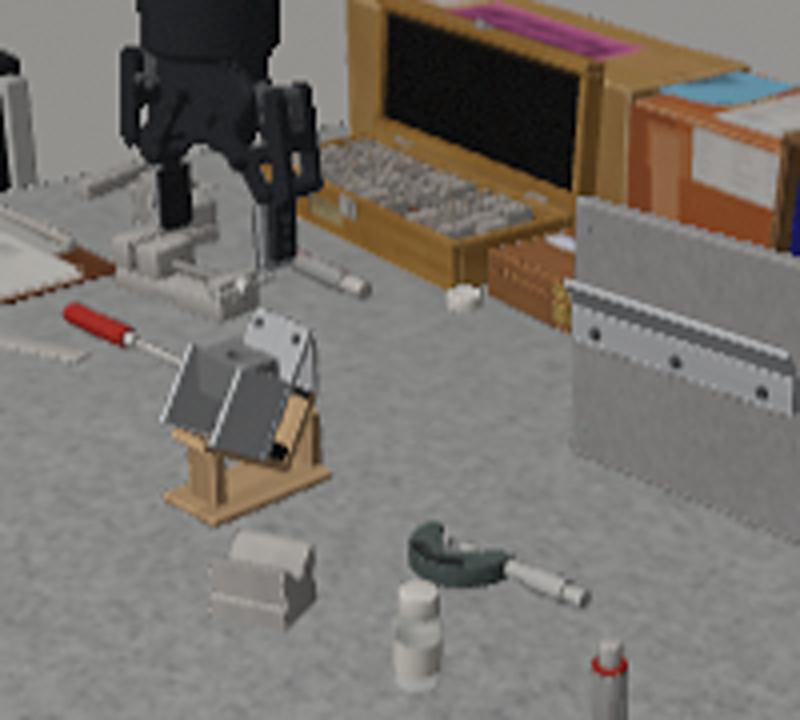

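```bash
python3 -m jog '[-1,0,0,0.04,0, -1,0,0,0.08,0, -1,0,0,0.096,0, -1,0,0,0.096,0, 1,0,0,0.096,0, 1,0,0,0.096,0, 1,0,0,0.096,0, 1,0,0,0.096,0, 1,0,0,0.096,0, 1,0,0,0.096,0, 1,0,0,0.096,0, 1,0,0,0.096,0]' 40
python3 - <<'E'
from h import *
snap('wrist','w3')
E
```

```text
t: 4.05
position: [477.9, 174.0, 47.5]
ee_rot: [[-0.14, 0.99, 0.003], [0.99, 0.14, 0.0], [-0.0, 0.003, -1.0]]
wrist_force: [-2.0, -0.6, 8.1]
width: 0.582
```

View pics/w3.png

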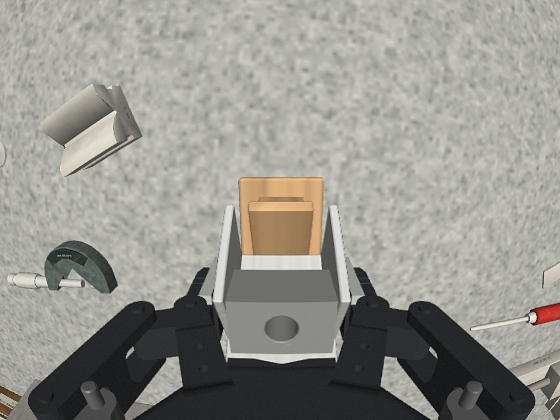

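```bash
python3 -m jog '[1,0,0,-0.02,0, 1,0,0,-0.05,0, 1,0,0,-0.08,0, 1,0,0,-0.1,0, 1,-0.02,0.022,-0.1,0, 1,-0.05,0.053,-0.1,0, 1,-0.082,0.086,-0.1,0, 1,-0.082,0.086,-0.1,0, 1,-0.082,0.086,-0.06,0, 1,-0.082,0.086,-0.04,0, 1,-0.082,0.086,-0.04,0]' 40
python3 - <<'E'
from h import *
snap('wrist','w4');snap('scene','s4')
show('s4',(150,120,350,300),4)
E
```

```text
t: 5.48
position: [573.0, 105.1, 87.0]
ee_rot: [[-0.141, 0.99, 0.001], [0.99, 0.141, -0.0], [-0.0, 0.001, -1.0]]
wrist_force: [-0.1, -0.1, -2.5]
width: 0.582
```

View pics/w4.png

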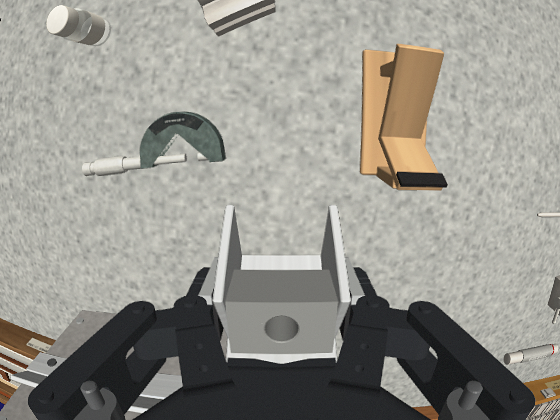

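View pics/s4_c.png

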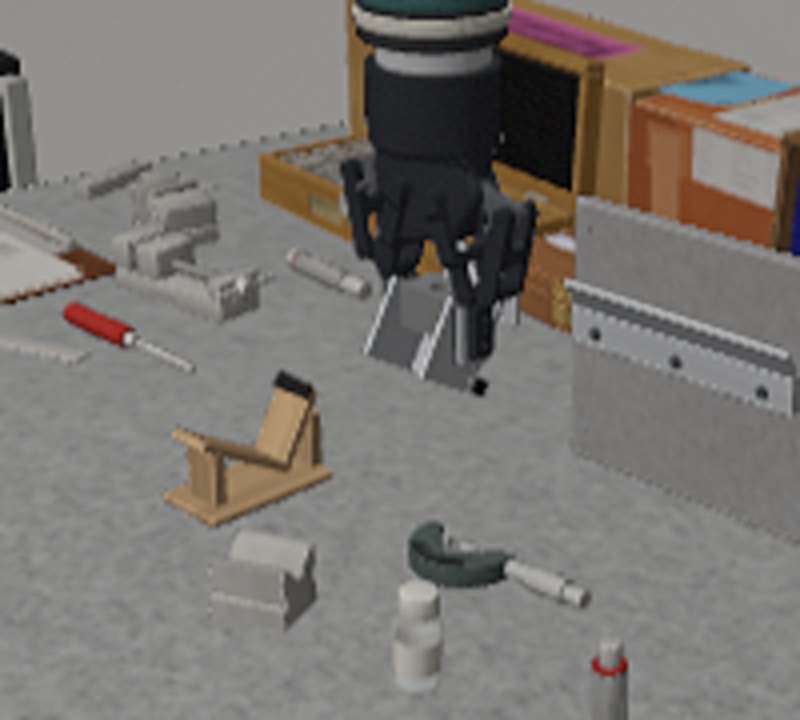

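```bash
python3 -m jog '[1,0,0,0.03,0, 1,0,0,0.05,0, 1,0,-0.002,0.054,0, 1,0,-0.006,0.056,0, 1,0,-0.009,0.058,0, 1,0,-0.013,0.061,0, 1,0,-0.017,0.064,0, 1,0,-0.02,0.067,0, 1,0,-0.024,0.07,0, 1,0,-0.024,0.07,0]' 20
python3 - <<'E'
from h import *
snap('wrist','w5');snap('scene','s5')
show('s5',(190,160,310,260),6)
E
```

```text
t: 6.82
position: [552.1, 101.7, 20.2]
ee_rot: [[-0.14, 0.99, 0.008], [0.99, 0.14, 0.0], [-0.001, 0.008, -1.0]]
wrist_force: [-2.1, -0.7, 13.5]
width: 0.581
```

View pics/s5_c.png

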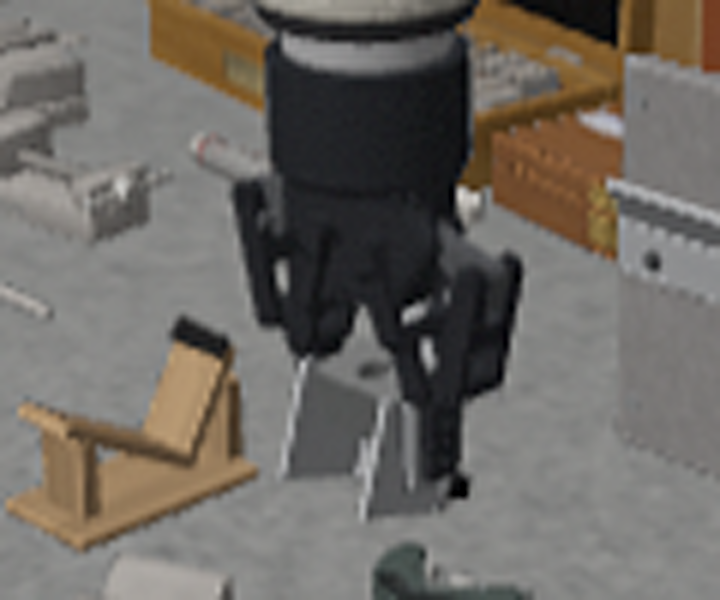

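View pics/w5.png

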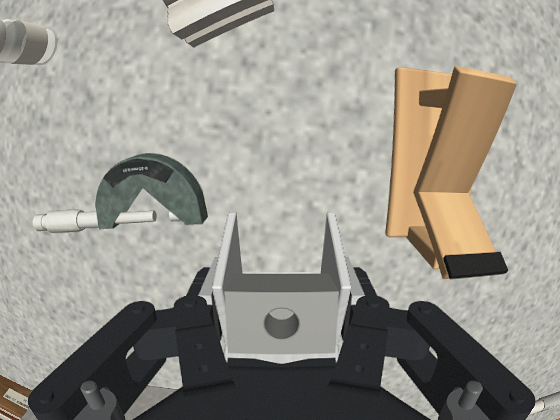

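```bash
python3 -m jog '[1,0,0,0.003,0, 1,0,0,0.003,0, -0.6,0,0,0.001,0, -0.6,0,0,0,0, -0.6,0,0,0,0, -0.6,0,0,0,0]' 20
python3 - <<'E'
from h import *
snap('wrist','w6');snap('scene','s6')
show('s6',(190,160,310,260),6)
E
```

```text
t: 7.68
position: [552.0, 101.7, 20.1]
ee_rot: [[-0.14, 0.99, 0.007], [0.99, 0.14, 0.0], [-0.001, 0.007, -1.0]]
wrist_force: [0.6, 0.3, 0.6]
width: 0.8
```

View pics/s6_c.png

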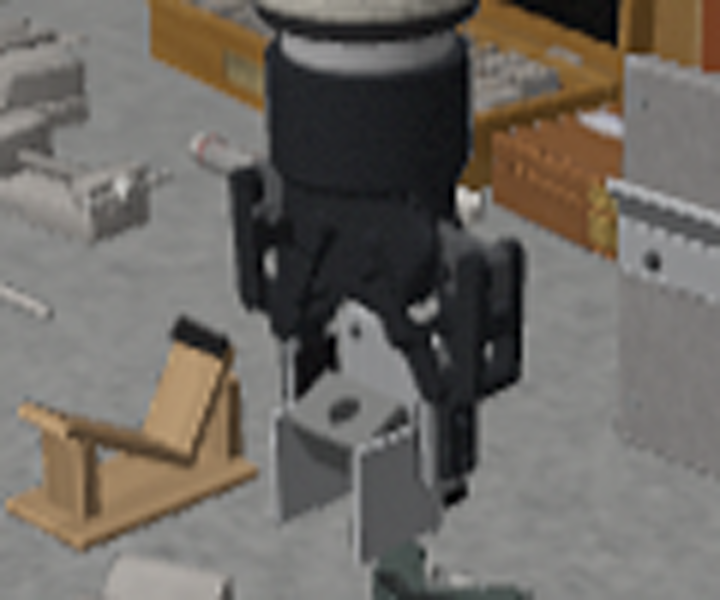

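View pics/w6.png

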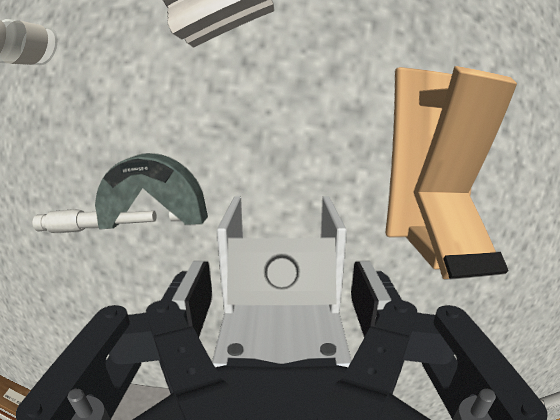

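```bash
python3 - <<'E'
from h import *
show('w6',(200,185,360,370),4)
E
```

```text
(no output)
```

View pics/w6_c.png

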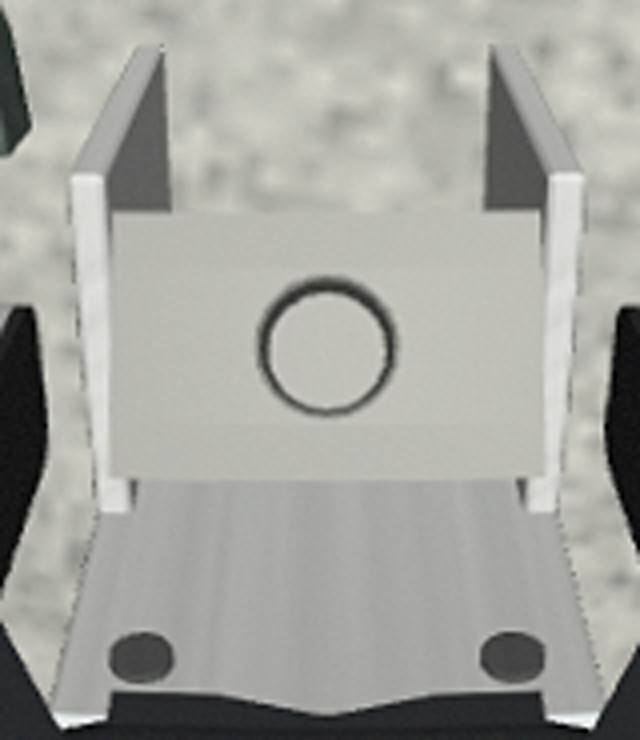

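```bash
python3 - <<'E'
from h import *
n,ci=load('w6')
P=[((-44,-25,48),(72,175)),((-44,25,48),(583,175)),((-44,-25,0),(137,45)),((-44,25,0),(515,45)),((-28,0,52),(327,345)),((-5,-25,80),(50,712)),((-5,25,80),(605,712)),((-4,-25,48),(101,512)),((-4,25,48),(558,512))]
obs=[(n,ci,a,np.array([200+b[0]/4-.5,185+b[1]/4-.5])) for a,b in P]
o=env.get_obs()
for fr in ([0,1,3],[0,1,2,3],[0,1,2,3,4]):
    p,r=fit(obs,[570,105,0,0.14,0],fr);print(p[:3].round(1),np.degrees(p[3:]).round(2),abs(r).max().round(1),r.round(1).tolist())
    R,t=pose(p);d=R@np.array([-23,0,36])+t-o['position'];print('grip rel tool',o['ee_rot'].T@d)
print(o['t'],o['position'])
E
```

```text
[560.8 103.3   0. ] [8.17 0.  ] 2.7 [[-2.3, -0.4], [2.1, -0.8], [-0.8, -0.9], [1.3, -1.2], [0.1, 0.0], [-2.3, 1.6], [2.7, 1.4], [-1.4, 1.8], [0.7, 1.6]]
grip rel tool [  0.28016989 -13.9033623  -16.05544009]
[562.2 103.5  -2.8] [8.16 0.  ] 1.2 [[-0.7, 0.4], [0.5, 0.1], [0.1, 0.3], [0.5, 0.1], [0.1, -0.2], [-0.5, -0.9], [0.8, -1.2], [-0.2, 0.7], [-0.6, 0.5]]
grip rel tool [  0.28907415 -12.49426437 -13.22597262]
[562.  103.4  -3.1] [8.15 0.41] 1.0 [[-0.7, 0.7], [0.5, 0.4], [0.1, -0.1], [0.5, -0.4], [0.1, 0.0], [-0.3, -0.8], [0.5, -1.0], [-0.1, 0.6], [-0.7, 0.4]]
grip rel tool [  0.28329689 -12.47693006 -13.10182979]
7.775 [551.98557774 101.67569226  20.0435244 ]
```

```bash
python3 -m jog '[-0.6,0,-0.006,0.002,0, -0.6,0,-0.013,0.004,0, -0.6,0,-0.013,0.005,0, 1,0,-0.013,0.005,0, 1,0,-0.013,0.005,0, 1,0,-0.013,0.005,0, 1,0,-0.013,0.005,0, 1,0,-0.013,0.005,0]' 60
python3 - <<'E'
from h import *
snap('wrist','w7');print(env.get_obs()['t'])
show('w7',(200,185,360,370),4)
E
```

```text
t: 8.78
position: [539.2, 99.9, 15.2]
ee_rot: [[-0.141, 0.99, 0.007], [0.99, 0.141, 0.0], [-0.001, 0.007, -1.0]]
wrist_force: [-3.2, 0.2, 6.0]
width: 0.575
8.825
```

View pics/w7_c.png

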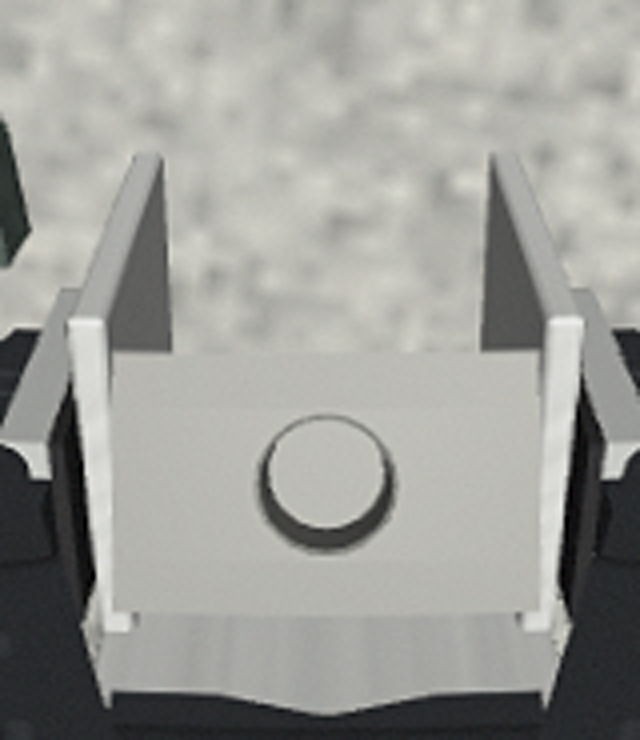

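```bash
python3 - <<'E'
from h import *
n,ci=load('w7')
P=[((-44,-25,48),(68,321)),((-44,25,48),(583,321)),((-44,-25,0),(137,155)),((-44,25,0),(515,155)),((-28,0,52),(327,483)),((-4,-25,48),(101,631)),((-4,25,48),(557,631))]
obs=[(n,ci,a,np.array([200+b[0]/4-.5,185+b[1]/4-.5])) for a,b in P]
o=env.get_obs()
for fr in ([0,1,3],[0,1,2,3],[0,1,2,3,4]):
    p,r=fit(obs,[570,105,0,0.14,0],fr);print(p[:3].round(1),np.degrees(p[3:]).round(2),abs(r).max().round(1),r.round(1).tolist())
    R,t=pose(p);d=R@np.array([-23,0,36])+t-o['position'];print('grip rel tool',o['ee_rot'].T@d)
show('s2',(260,150,380,280),4.6)
c=cv2.imread('pics/s2_c.png');cv2.imwrite('pics/s2_b.png',c)
t=cv2.imread('pics/top0.png');cv2.imwrite('pics/top_b.png',cv2.resize(t[140:195,245:335],None,fx=8,fy=8,interpolation=cv2.INTER_CUBIC))
E
```

```text
[561.1 103.4   0. ] [8.26 0.  ] 2.1 [[-1.1, -0.0], [1.8, -0.5], [-1.0, -1.2], [1.5, -1.6], [0.1, 1.1], [-0.2, 2.1], [-0.1, 1.8]]
grip rel tool [  0.26883166  -0.74284324 -20.76083365]
[562.7 103.5  -2.9] [8.16 0.  ] 1.7 [[0.4, 0.1], [-0.1, -0.2], [-0.2, -0.4], [0.4, -0.6], [-0.2, 0.2], [0.7, 0.5], [-1.7, 0.3]]
grip rel tool [  0.16764896   0.82765389 -17.80288013]
[562.8 103.5  -2.7] [ 8.18 -0.32] 1.6 [[0.4, -0.2], [-0.1, -0.4], [-0.2, -0.1], [0.4, -0.3], [-0.1, 0.1], [0.7, 0.6], [-1.6, 0.4]]
grip rel tool [  0.1726236   0.7870965 -17.9289112]
```

View pics/s2_b.png

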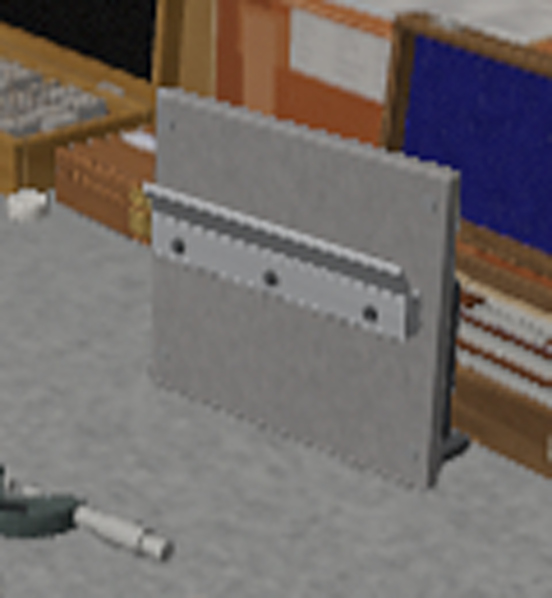

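View pics/top_b.png

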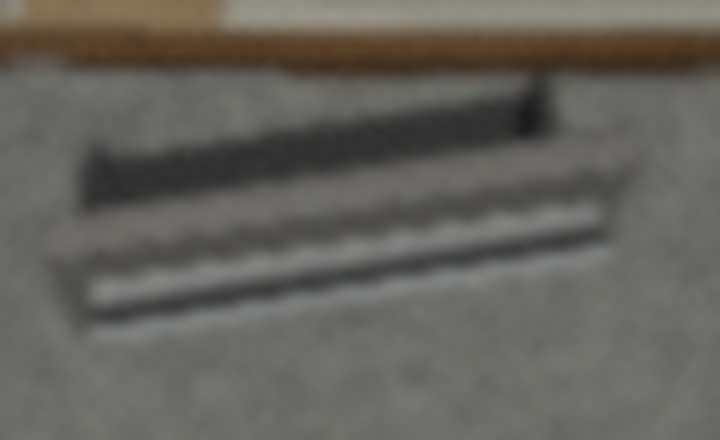

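```bash
cat > b.py <<'E'
from h import *
S=[((0,90,0),(150,381)),((0,-90,0),(428,487)),((0,90,165),(157,92)),((0,-90,165),(444,176)),((-19,80,123),(147,187)),((-19,-80,123),(403,270))]
T=[((-21,80,123),(92,338)),((-21,-80,123),(610,249)),((0,90,165),(58,262)),((0,-90,165),(630,174))]
n,ci=load('s2');A=[(n,ci,a,np.array([260+b[0]/4.6-.5,150+b[1]/4.6-.5])) for a,b in S]
ci=env.camera_info('top');B=[('top',ci,a,np.array([245+b[0]/8-.5,140+b[1]/8-.5])) for a,b in T]
n,ci=load('w1');W=[((0,90,0),(703,75)),((0,-90,0),(228,131)),((-21,-80,123),(45,257))]
C=[(n,ci,a,np.array([60+b[0]/4.4-.5,235+b[1]/4.4-.5])) for a,b in W]
for O in (A,B,C,A+B,A+B+C):
    p,r=fit(O,[685,10,0,0.15,0],[0,1,3]);print(p[:3].round(1),np.degrees(p[3:]).round(2));print(r.round(1).tolist())
E
python3 b.py
```

```text
[688.2  14.2   0. ] [9.59 0.  ]
[[0.2, 0.0], [-0.3, 1.2], [-0.2, -0.3], [1.4, 0.3], [-0.5, -1.1], [-0.1, -0.6]]
[683.5  12.7   0. ] [9.56 0.  ]
[[-0.0, 0.6], [0.1, 1.0], [-2.3, -0.3], [1.7, -1.7]]
[684.   11.5   0. ] [9.26 0.  ]
[[1.1, -0.1], [-0.3, 0.5], [-0.9, -0.1]]
[685.4  12.3   0. ] [9.67 0.  ]
[[-0.3, 0.6], [-0.5, 1.8], [-0.7, 0.2], [1.1, 0.8], [-0.9, -0.6], [-0.3, -0.1], [0.1, -0.1], [0.3, 0.2], [-2.1, -1.1], [1.8, -2.6]]
[684.4  11.6   0. ] [9.3 0. ]
[[-0.2, 0.8], [-0.8, 2.2], [-0.6, 0.3], [0.9, 1.1], [-1.0, -0.5], [-0.6, 0.2], [0.3, 0.1], [0.5, 0.8], [-1.8, -0.9], [2.2, -2.0], [1.2, 0.1], [-0.1, 0.8], [-0.7, 0.3]]
```

```bash
python3 -m jog '[1,0,0,-0.03,0, 1,0,0,-0.07,0, 1,0,0,-0.092,0, 1,-0.03,0.015,-0.092,-0.024, 1,-0.06,0.03,-0.092,-0.024, 1,-0.09,0.045,-0.092,-0.024, 1,-0.109,0.057,-0.092,-0.024, 1,-0.109,0.057,-0.092,-0.024, 1,-0.109,0.057,-0.092,-0.024, 1,-0.109,0.057,-0.092,-0.024]' 60
python3 - <<'E'
from h import *
snap('scene','s8');snap('top','t8');snap('wrist','w8');o=env.get_obs();print(o['t'],o['position'],o['wrist_force'],o['ee_rot'][:,1])
show('s8',(250,130,380,280),4.6)
E
```

```text
t: 10.07
position: [609.8, 0.7, 107.8]
ee_rot: [[-0.165, 0.986, 0.007], [0.986, 0.165, 0.0], [-0.001, 0.007, -1.0]]
wrist_force: [-0.3, 0.5, -2.2]
width: 0.579
10.225 [6.10088383e+02 4.42905576e-01 1.07876636e+02] [-0.03028763 -0.5104573  -2.2460675 ] [0.98629902 0.16480488 0.00732027]
```

View pics/s8_c.png

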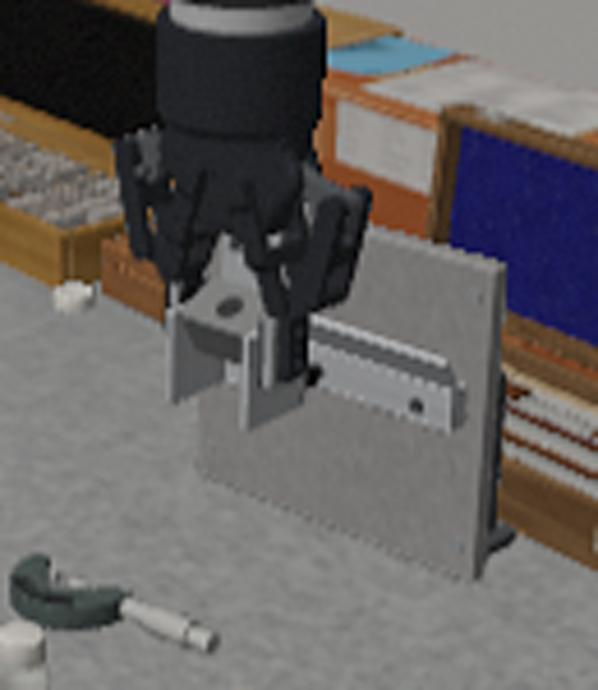

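View pics/w8.png

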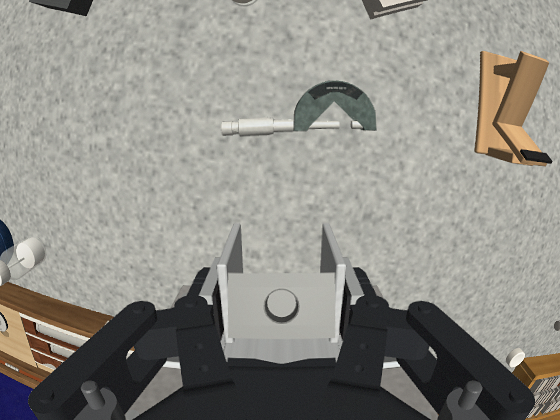

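```bash
python3 - <<'E'
from h import *
n,ci=load('s8');o=env.get_obs();tp=o['position']
yaw=np.arctan2(.165,.986);R,_=pose([0,0,0,yaw,0]);org=tp-R@np.array([-23+0.0,0,15.2+0])
P=[(-44,-25,0),(-44,25,0),(-44,-25,48),(-44,25,48),(-28,0,52),(24,-25,0),(24,-25,10),(-4,-25,0)]
pts=[proj(n,ci,R@np.array(p)+org) for p in P]
Rb,_=pose([0,0,0,np.radians(9.5),0]);b=np.array([685,12,0])
pts+=[proj(n,ci,Rb@np.array(p)+b) for p in [(0,-90,165),(0,-90,0),(0,90,0),(-13,-80,105),(-19,-80,123),(-13,-80,84)]]
show('s8',(250,130,380,280),4.6,pts)
print(org)
E
```

```text
[632.77295111   4.23900471  92.67663555]
```

View pics/s8_c.png

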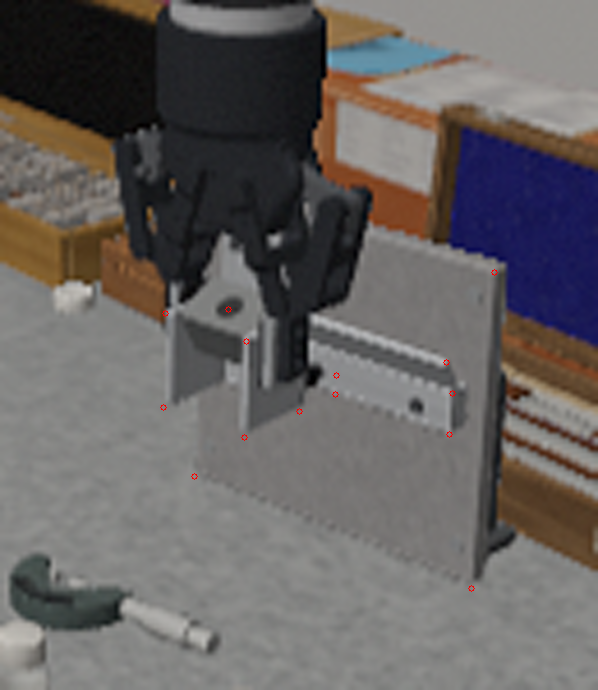

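```bash
python3 -m jog '[1,0,0.008,0,0, 1,0,0.012,0,0, 1,0,0.015,0,0, 1,0,0.018,-0.002,0, 1,0,0.02,-0.005,0, 1,0,0.022,-0.007,0, 1,0,0.024,-0.009,0, 1,0,0.026,-0.011,0, 1,0,0.026,-0.011,0]' 20
python3 - <<'E'
from h import *
snap('scene','s9');snap('wrist','w9');o=env.get_obs();print(o['t'],o['position'],o['wrist_force'],o['ee_rot'][:,1])
show('s9',(250,130,380,280),4.6)
E
```

```text
t: 11.35
position: [633.0, 4.7, 117.7]
ee_rot: [[-0.165, 0.986, 0.001], [0.986, 0.165, -0.0], [-0.0, 0.001, -1.0]]
wrist_force: [-12.5, -2.2, -4.0]
width: 0.576
11.45 [632.94486912   4.74761554 117.64799625] [-12.08528161  -1.23172462  -4.52779221] [9.86338287e-01 1.64729528e-01 9.83490354e-04]
```

View pics/s9_c.png

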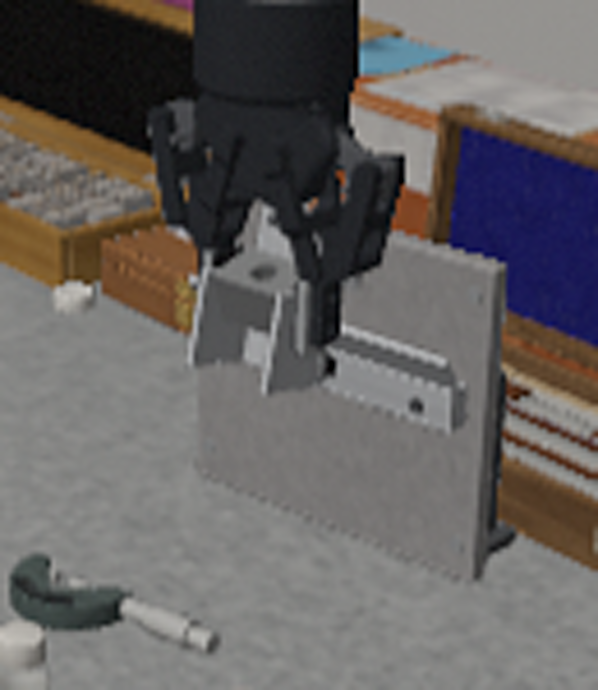

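View pics/w9.png

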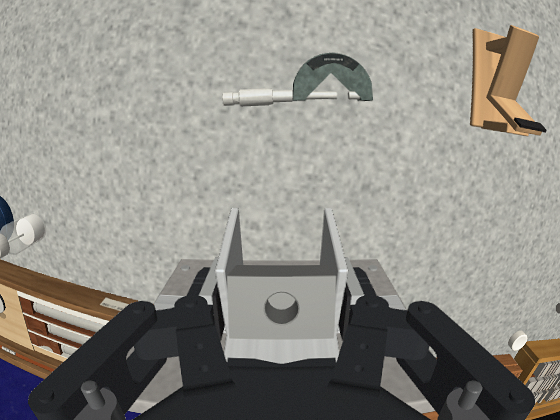

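```bash
python3 - <<'E'
from h import *
show('w9',(200,195,360,375),4)
E
```

```text
(no output)
```

View pics/w9_c.png

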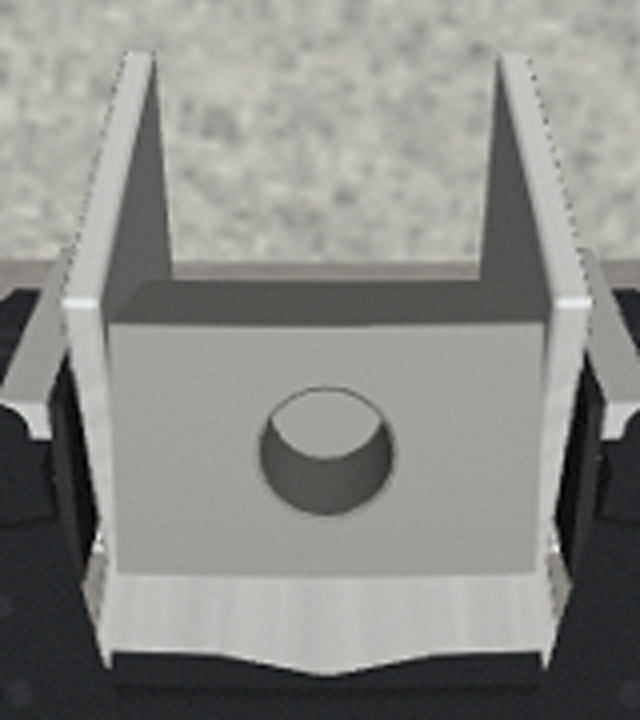

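```bash
python3 - <<'E'
from h import *
n,ci=load('w9')
P=[((-44,-25,48),(63,303)),((-44,25,48),(589,303)),((-44,-25,0),(125,53)),((-44,25,0),(530,53)),((-28,0,52),(327,451))]
obs=[(n,ci,a,np.array([200+b[0]/4-.5,195+b[1]/4-.5])) for a,b in P]
o=env.get_obs()
p,r=fit(obs,[650,5,100,0.165,.2],[0,1,2,3,4]);print(p[:3].round(1),np.degrees(p[3:]).round(2),r.round(1).tolist())
R,t=pose(p);t=t+[0,0,2.8]
d=R@np.array([-23,0,36])+t-o['position'];print('grip rel tool',o['ee_rot'].T@d)
Rb,_=pose([0,0,0,np.radians(9.5),0])
for q in [(24,0,0),(24,0,10),(18,0,46),(21,0,46),(0,0,70),(0,0,80)]:
    print(q,(Rb.T@(R@np.array(q)+t-np.array([685,12,0]))).round(1))
E
```

```text
[645.4   7.   95.1] [ 9.4  12.65] [[0.0, -0.1], [0.3, -0.1], [0.5, -0.1], [-1.0, -0.1], [-0.1, 0.5]]
grip rel tool [  0.18902987  -1.86130437 -20.4094138 ]
(24, 0, 0) [-16.4   1.6  92.6]
(24, 0, 10) [-14.3   1.6 102.4]
(18, 0, 46) [-12.2   1.6 138.8]
(21, 0, 46) [ -9.3   1.6 138.2]
(0, 0, 70) [-24.5   1.6 166.2]
(0, 0, 80) [-22.3   1.6 176. ]
```

```bash
python3 -m jog '[1,0,-0.0015,0,0, 1,0,-0.0015,0.005,0, 1,0,-0.0015,0.01,0, 1,0,-0.0015,0.015,0, 1,0,-0.0015,0.02,0, 1,0,-0.0015,0.023,0, 1,0,-0.0015,0.023,0]' 20
python3 - <<'E'
from h import *
snap('scene','s10');snap('wrist','w10');o=env.get_obs();print(o['t'],o['position'],o['wrist_force'],o['ee_rot'][:,1])
show('s10',(250,130,380,280),4.6)
E
```

```text
t: 12.32
position: [631.4, 4.5, 94.5]
ee_rot: [[-0.165, 0.986, 0.001], [0.986, 0.165, 0.0], [-0.0, 0.001, -1.0]]
wrist_force: [0.0, 0.1, -2.6]
width: 0.573
12.425 [631.58372819   4.50119524  94.81177974] [ 0.33003908 -0.30156259 -1.72807889] [0.98633859 0.16472594 0.00124345]
```

View pics/s10_c.png

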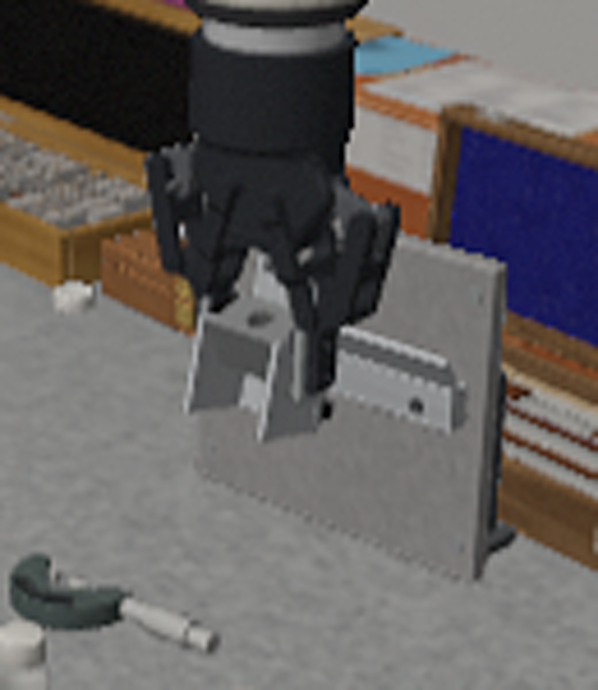

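View pics/w10.png

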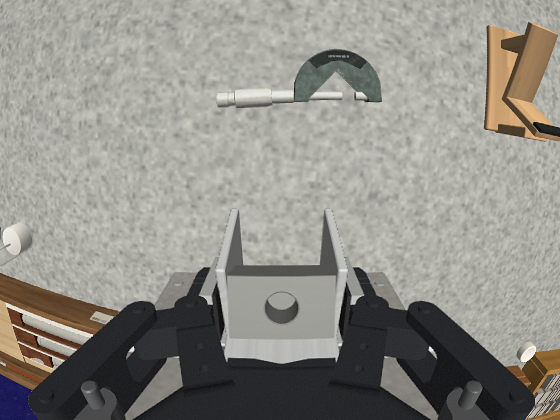

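```bash
python3 -m jog '[1,0,0.001,0.003,0, 1,0,0.002,0.006,0, 1,0,0.003,0.009,0, 1,0,0.004,0.012,0, 1,0,0.0045,0.014,0, 1,0,0.0045,0.014,0]' 20
python3 - <<'E'
from h import *
snap('scene','s11');snap('wrist','w11');o=env.get_obs();print(o['t'],o['position'],o['wrist_force'],o['ee_rot'][:,1])
show('s11',(250,130,380,280),4.6)
E
```

```text
t: 13.18
position: [636.8, 5.2, 81.8]
ee_rot: [[-0.165, 0.986, 0.003], [0.986, 0.165, -0.0], [-0.001, 0.003, -1.0]]
wrist_force: [-0.2, 0.6, 10.1]
width: 0.575
13.275 [636.83370369   5.16711551  81.78109014] [-0.24187725  0.6191467   9.83151918] [0.98632461 0.16478088 0.00332145]
```

View pics/s11_c.png

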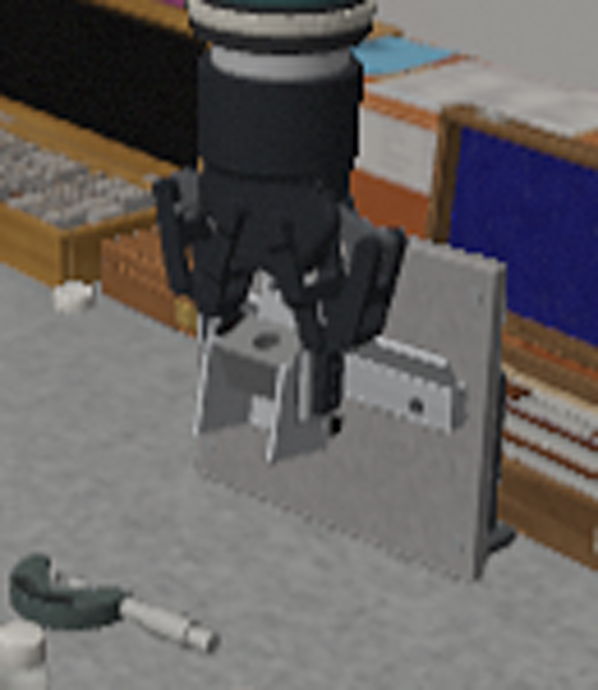

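View pics/w11.png

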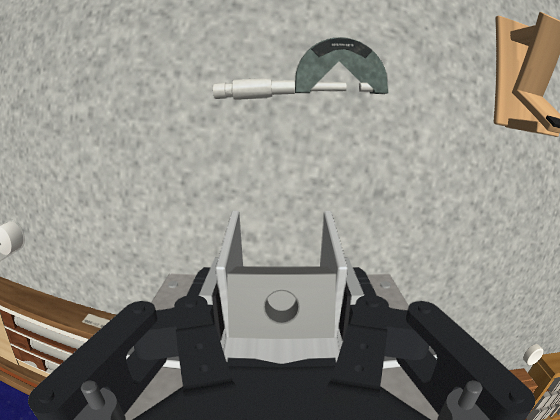

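```bash
python3 -m jog '[1,0,0.0005,0.002,0, 1,0,0.001,0.004,0, 1,0,0.001,0.006,0, 1,0,0.001,0.008,0, 1,0,0.001,0.008,0]' 20
python3 - <<'E'
from h import *
snap('scene','s12');snap('wrist','w12');o=env.get_obs();print(o['t'],o['position'],o['wrist_force'],o['ee_rot'][:,1])
show('s12',(250,130,380,280),4.6)
E
```

```text
t: 13.9
position: [638.2, 5.2, 74.8]
ee_rot: [[-0.165, 0.986, 0.005], [0.986, 0.165, -0.001], [-0.001, 0.005, -1.0]]
wrist_force: [-3.2, -0.5, 13.5]
width: 0.578
14.0 [638.18234752   5.23678383  74.82790464] [-3.06349747 -0.34285857 12.88225953] [0.98632968 0.16471685 0.00470325]
```

View pics/s12_c.png

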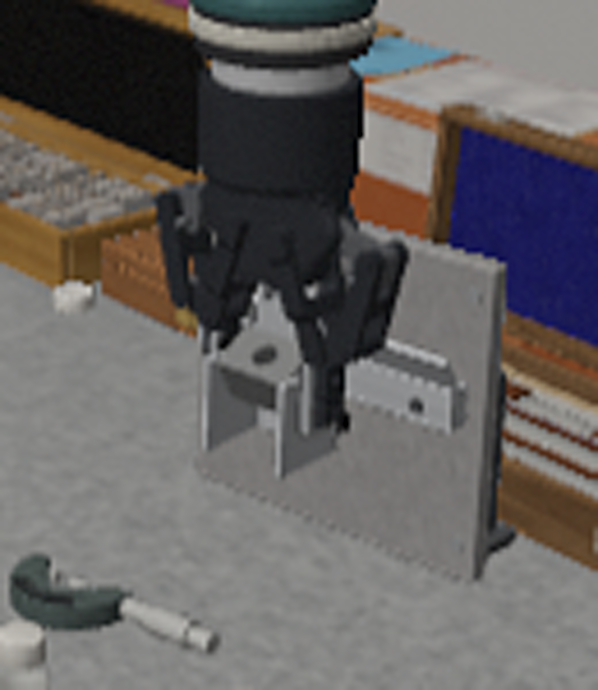

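View pics/w12.png

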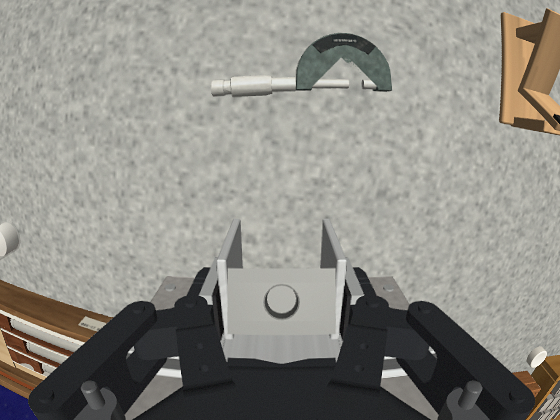

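```bash
python3 -m jog '[0.1,0,0,0,0, -0.3,0,0,0,0, -0.6,0,0,0,0, -0.8,0,0,0,0, -0.8,0,0,0,0]' 20
python3 - <<'E'
from h import *
snap('scene','s13');snap('wrist','w13');o=env.get_obs();print(o['t'],o['position'],o['wrist_force'],o['ee_rot'][:,1])
show('s13',(250,130,380,280),4.6)
show('w13',(200,195,360,375),4)
E
```

```text
t: 14.62
position: [638.2, 5.2, 74.7]
ee_rot: [[-0.165, 0.986, 0.005], [0.986, 0.165, -0.001], [-0.001, 0.005, -1.0]]
wrist_force: [0.6, 0.2, -0.8]
width: 0.898
14.725 [638.16397578   5.21603181  74.79586246] [ 0.44090336  0.24277657 -0.62176172] [0.98633711 0.1646754  0.00459636]
```

View pics/s13_c.png

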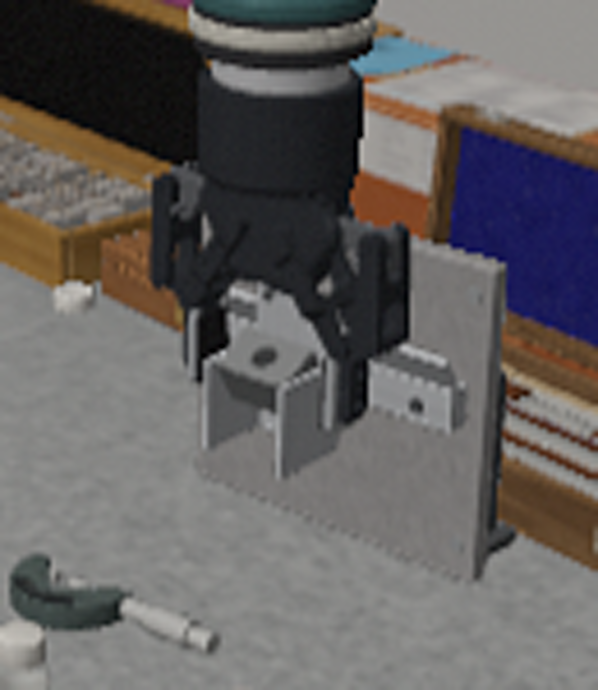

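View pics/w13_c.png

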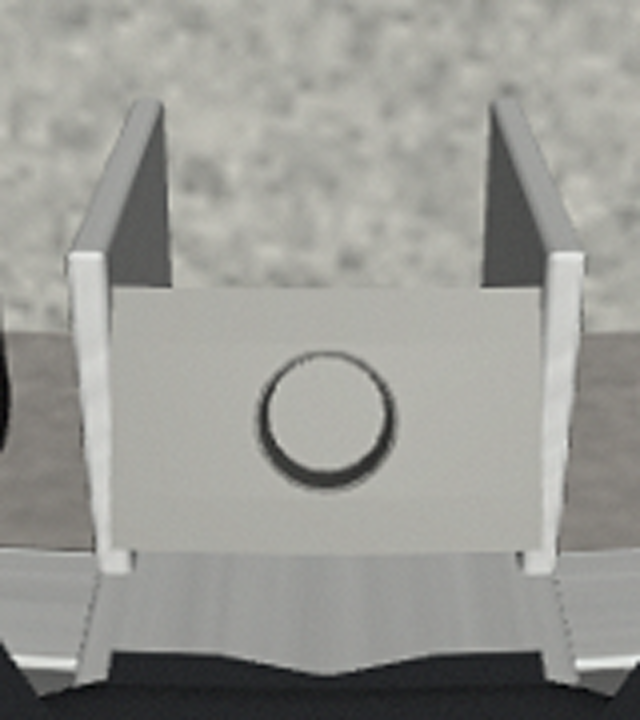

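```bash
python3 - <<'E'
from h import *
n,ci=load('w13')
P=[((-44,-25,48),(68,254)),((-44,25,48),(585,254)),((-44,-25,0),(137,101)),((-44,25,0),(515,101)),((-28,0,52),(327,420)),((-4,-25,48),(101,572)),((-4,25,48),(557,572))]
obs=[(n,ci,a,np.array([200+b[0]/4-.5,195+b[1]/4-.5])) for a,b in P]
o=env.get_obs()
for fr in ([0,1,2,3,4],[0,1,2,3]):
    p,r=fit(obs,[650,5,60,0.165,0],fr);print(p[:3].round(1),np.degrees(p[3:]).round(2),r.round(1).tolist())
Rb,_=pose([0,0,0,np.radians(9.5),0]);print(Rb.T@(p[:3]-[685,12,0]))
E
```

```text
[659.9   9.2  56.6] [ 9.6  -1.05] [[0.4, -0.0], [-0.4, -0.3], [0.0, -0.2], [0.4, -0.4], [-0.0, -0.3], [0.4, 0.9], [-1.0, 0.7]]
[659.2   9.1  55.9] [9.6 0. ] [[0.4, 0.6], [-0.4, 0.2], [-0.1, -1.3], [0.5, -1.6], [-0.0, 0.0], [0.6, 0.4], [-1.3, 0.2]]
[-25.909465     1.34937748  55.90258594]
```

```bash
python3 -m jog '[-0.8,0,0,-0.02,0, -0.8,0,0,-0.06,0, -0.8,0,0,-0.11,0, -0.8,0,0,-0.16,0, -1,-0.06,-0.05,-0.16,0, -1,-0.12,-0.1,-0.16,0, -1,-0.188,-0.151,-0.16,0, -1,-0.188,-0.151,-0.16,0, -1,-0.188,-0.151,-0.16,0, -1,-0.188,-0.151,-0.16,0]' 20
python3 - <<'E'
from h import *
snap('scene','s14');snap('wrist','w14');snap('top','t14');o=env.get_obs();print(o['t'],o['position'],o['wrist_force'],o['ee_rot'][:,1])
show('s14',(250,130,380,280),4.6)
E
```

```text
t: 15.98
position: [519.5, -204.8, 234.4]
ee_rot: [[-0.164, 0.986, 0.005], [0.986, 0.164, -0.0], [-0.001, 0.005, -1.0]]
wrist_force: [-0.1, 0.1, -0.0]
width: 0.997
16.125 [ 519.91519279 -203.98633632  234.30082713] [-0.17363984  0.59777395  0.03628434] [0.98607641 0.16622978 0.00457906]
```

View pics/s14_c.png

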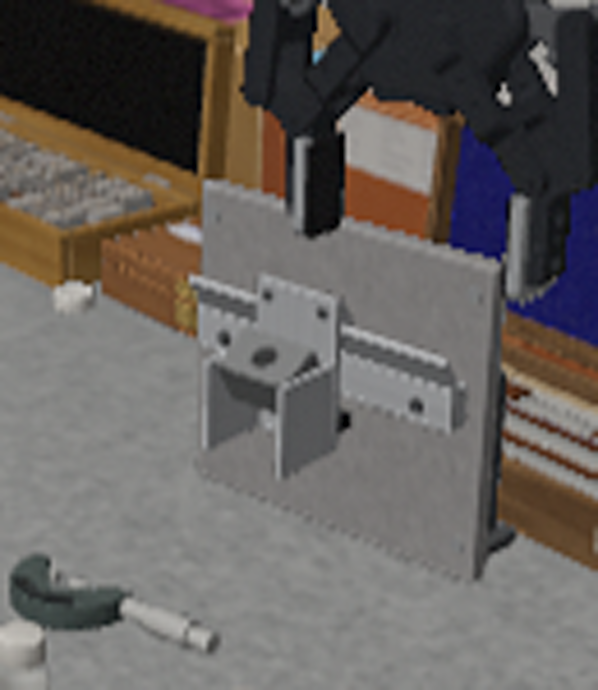

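View pics/w14.png

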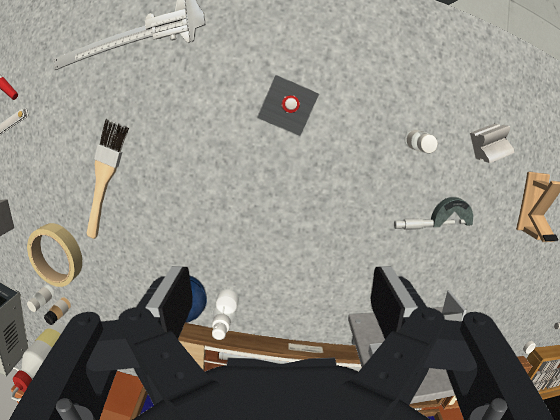

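```bash
python3 - <<'E'
from h import *
show('w14',(245,65,335,145),7)
E
```

View pics/w14_c.png

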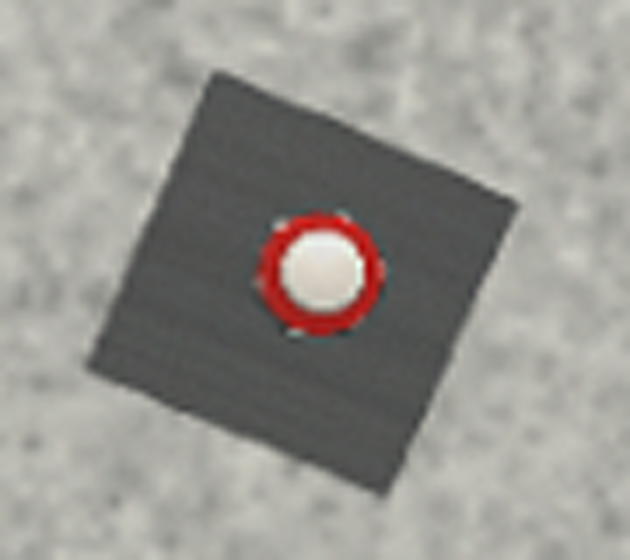

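```bash
python3 - <<'E'
from h import *
n,ci=load('w14');
for dz in (0,2.8):
    c=dict(ci);c['origin']=ci['origin']+[0,0,dz]
    q=lambda x,y,z:onz(n,c,(245+x/7-.5,65+y/7-.5),z)
    print(dz,q(322,271,102),np.mean([q(x,y,30) for x,y in((215,70),(520,205),(385,497),(88,370))],0))
o=env.get_obs();print(o['position'],o['ee_rot'][:,:2])
t=env.camera_info('top');print(onz('top',t,(190+712/3.8-.5,140+495/3.8-.5),102))
E
```

```text
0 [ 435.70850112 -210.39245571  102.        ] [ 436.28825092 -211.27039495   30.        ]
2.8 [ 435.63551829 -210.32665803  102.        ] [ 436.23515002 -211.22539725   30.        ]
[ 519.91519279 -203.98633632  234.30082713] [[-0.1662259   0.98607641]
 [ 0.98608695  0.16622978]
 [-0.00121746  0.00457906]]
[ 437.67821968 -207.98843999  102.        ]
```

```bash
python3 -m jog '[-1,0.0075,-0.06,0,0.18, -1,0.0075,-0.084,0.02,0.35, -1,0.0075,-0.084,0.06,0.35, -1,0.0075,-0.084,0.1,0.35, -1,0.0075,-0.084,0.1,0.35, -1,0.0075,-0.084,0.1,0.35]' 20
python3 - <<'E'
from h import *
snap('wrist','w15');o=env.get_obs();print(o['t'],o['position'],o['ee_rot'][:,1])
show('w15',(180,150,380,350),4)
E
```

```text
t: 16.88
position: [437.1, -210.5, 135.2]
ee_rot: [[0.181, 0.983, 0.006], [0.983, -0.181, -0.001], [-0.0, 0.006, -1.0]]
wrist_force: [-0.9, -0.3, 0.4]
width: 0.996
16.925 [ 437.32739565 -210.80315013  135.46758909] [ 0.98342269 -0.18120625  0.00664104]
```

View pics/w15_c.png

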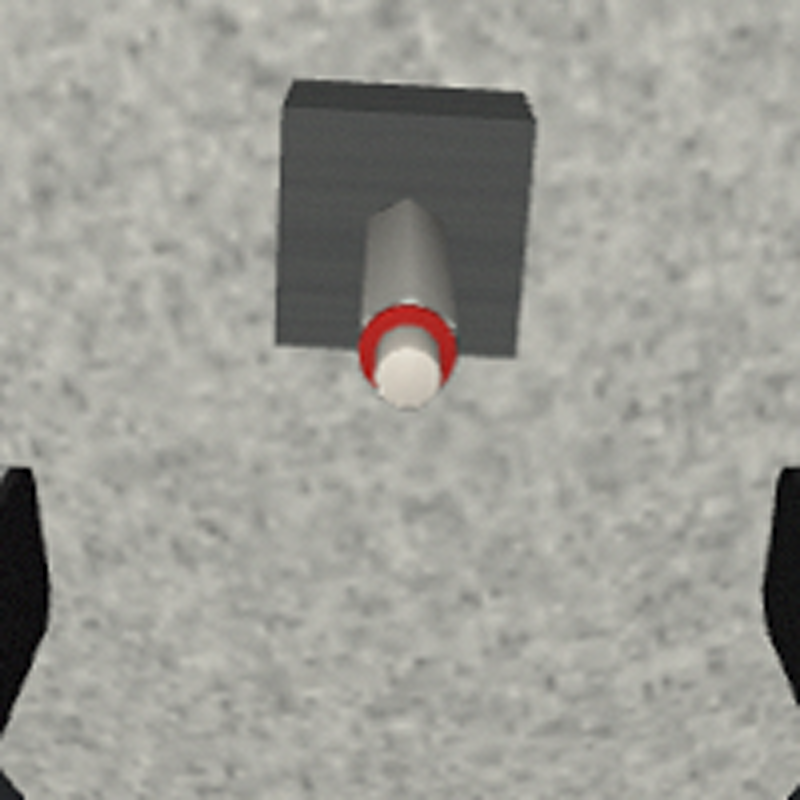

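```bash
python3 - <<'E'
from h import *
n,ci=load('w15');o=env.get_obs()
for dz in (0,2.8):
    c=dict(ci);c['origin']=ci['origin']+[0,0,dz]
    p=onz(n,c,(180+408/4-.5,150+377/4-.5),102);print(p,o['ee_rot'].T@(p-o['position']))
E
```

```text
[ 435.30287359 -210.17252991  102.        ] [ 0.26775897 -2.32749298 33.45275733]
[ 436.5047293  -210.39143202  102.        ] [ 0.27027299 -1.10589438 33.46086911]
```

```bash
python3 -m jog '[-1,0,-0.0015,0.03,0, -1,0,-0.0015,0.06,0, -1,0,-0.0015,0.08,0, -1,0,-0.0015,0.08,0, 1,0,-0.0015,0.08,0, 1,0,-0.0015,0.08,0, 1,0,-0.0015,0.08,0, 1,0,-0.0015,0.08,0, 1,0,-0.0015,0.08,0, 1,0,-0.0015,0.08,0, 1,0,-0.0015,0.08,0, 1,0,-0.0015,0.08,0]' 40
python3 - <<'E'
from h import *
snap('wrist','w16');o=env.get_obs();print(o['t'],o['position'],o['ee_rot'][:,1],o['wrist_force'],o['width'])
show('w16',(180,200,380,400),4)
E
```

```text
t: 18.42
position: [436.5, -210.9, 55.8]
ee_rot: [[0.181, 0.983, 0.007], [0.983, -0.181, -0.002], [-0.001, 0.007, -1.0]]
wrist_force: [-1.0, -0.3, 5.3]
width: 0.164
18.475 [ 436.54861126 -210.86729818   55.79664045] [ 0.9834031  -0.18129199  0.00718102] [-0.49063905  0.12600159  5.17624818] 0.16435450912956764
```

View pics/w16_c.png

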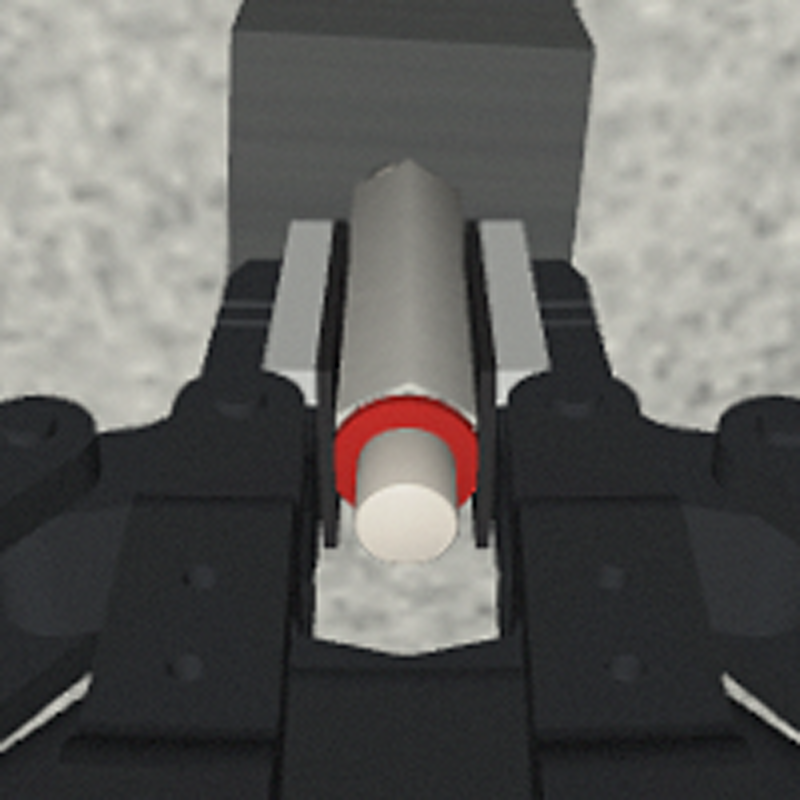

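```bash
python3 -m jog '[1,0,0,-0.007,0, 1,0,0,-0.014,0, 1,0,-0.003,-0.014,0, 1,0,-0.007,-0.014,0, 1,0,-0.01,-0.014,0, 1,0,-0.014,-0.0135,0, 1,0,-0.018,-0.013,0, 1,0,-0.022,-0.012,0, 1,0,-0.026,-0.011,0, 1,0,-0.03,-0.0095,0, 1,0,-0.0335,-0.008,0, 1,0,-0.0335,-0.008,0]' 20
python3 - <<'E'
from h import *
snap('wrist','w17');snap('scene','s17');o=env.get_obs();print(o['t'],o['position'],o['ee_rot'][:,1],o['wrist_force'],o['width'])
show('w17',(180,200,380,400),3)
show('s17',(240,230,360,350),5)
E
```

```text
t: 19.98
position: [404.4, -205.2, 64.1]
ee_rot: [[0.181, 0.983, 0.01], [0.983, -0.181, -0.003], [-0.001, 0.01, -1.0]]
wrist_force: [3.8, 0.3, 4.8]
width: 0.159
20.075 [ 404.37254461 -205.19764092   64.02305519] [ 0.98340272 -0.1811919   0.00941198] [ 5.30618793 -0.16164109  6.08561945] 0.16703325883069384
```

View pics/w17_c.png

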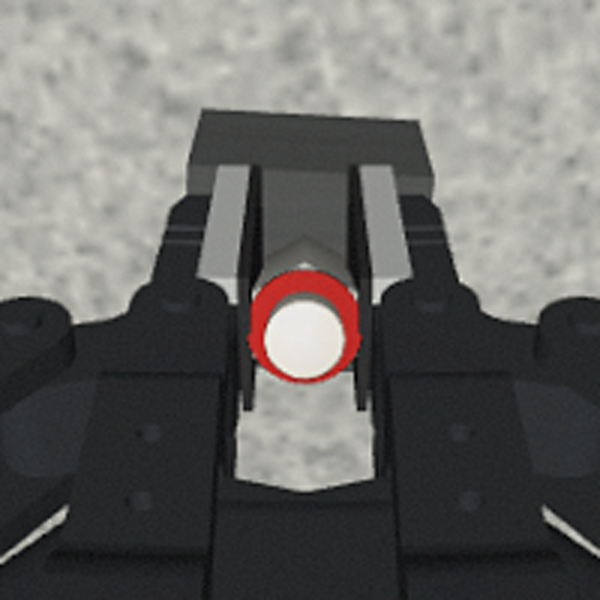

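View pics/s17_c.png

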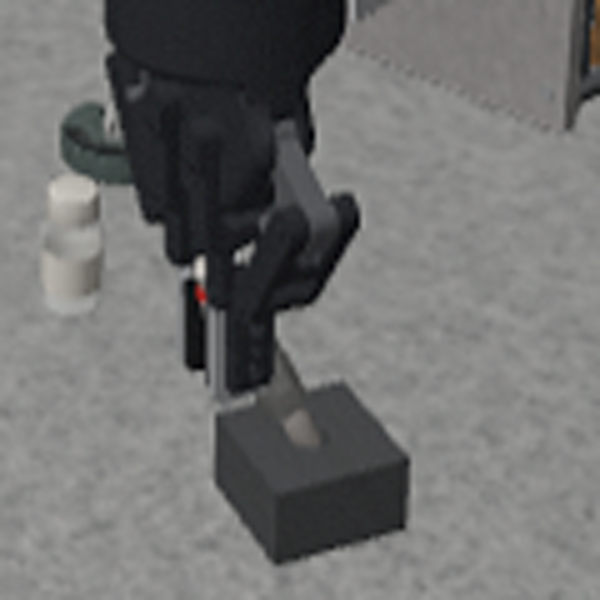

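```bash
python3 -m jog '[1,0,0,0,0, 1,0,-0.003,-0.006,0, 1,0,-0.006,-0.012,0, 1,0,-0.01,-0.02,0, 1,0,-0.01,-0.05,0, 1,0,-0.01,-0.08,-0.1, 1,0,-0.01,-0.11,-0.2, 1,0,-0.01,-0.13,-0.3, 1,0,-0.01,-0.13,-0.349, 1,0,-0.01,-0.13,-0.349, 1,0,-0.01,-0.13,-0.349]' 60
python3 - <<'E'
from h import *
snap('wrist','w18');snap('scene','s18');o=env.get_obs();print(o['t'],o['position'],o['ee_rot'][:,1],o['wrist_force'],o['width'])
show('w18',(180,200,380,400),4)
show('s18',(240,130,390,280),5)
E
```

```text
t: 21.45
position: [393.0, -202.9, 193.8]
ee_rot: [[-0.165, 0.986, 0.009], [0.986, 0.165, -0.003], [-0.004, 0.008, -1.0]]
wrist_force: [0.7, -0.2, -0.9]
width: 0.159
21.55 [ 393.14144257 -202.87994558  193.73405308] [0.98621937 0.16524717 0.00804509] [-0.82376556  0.18000556 -0.39998881] 0.16024500886803997
```

View pics/w18_c.png

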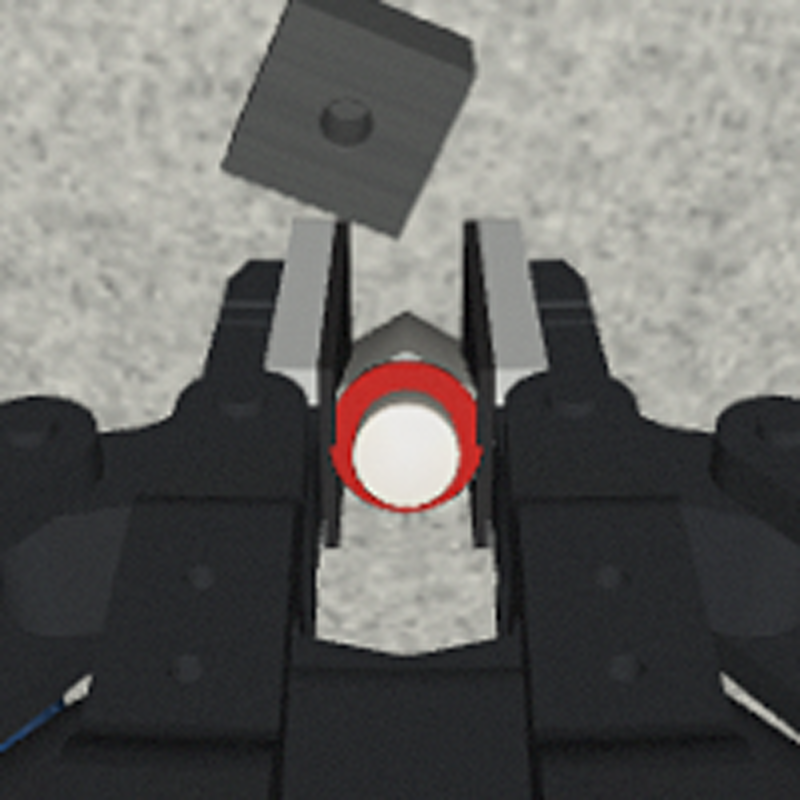

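View pics/s18_c.png

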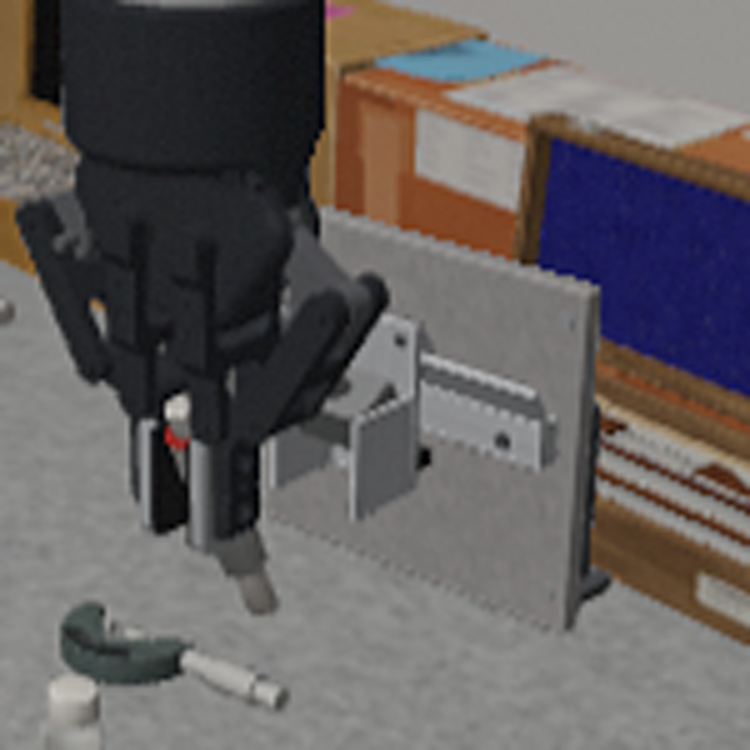

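```bash
python3 - <<'E'
from h import *
import pickle
def L(fn): return pickle.load(open(f'pics/{fn}.pkl','rb'))
n,ci,o18=L('w18');_,c16,o16=L('w16');_,cs,os_=L('s18')
def tw(o,q): return o['position']+o['ee_rot']@np.array(q)
# calibrate at w16
print('w16 resid', proj('wrist',c16,tw(o16,(0,0,45.8-92)))-[281,330])
print('w16 resid2', proj('wrist',c16,np.array([436.3,-210.5,102]))-[281,330])
obs18=np.array([281,313.5]); st=np.array([292.1,250.5])-[.9,-1.7]; sp=np.array([275.1,211.5])-[.9,-1.7]
def model(p):
    y0,phi,x0=p; s=64.8; zg=19
    d=np.array([0,-np.sin(phi),-np.cos(phi)]); G=np.array([x0,y0,-zg]); return G-s*d, G+(92-s)*d
# wrist camera correction from w16 (y0 ~0 assumed): shift pixel
corr=proj('wrist',c16,tw(o16,(0,0,45.8-92)))-[281,330]
def res(p):
    tip,top=model(p)
    a=(proj('wrist',ci,tw(o18,top))-corr-obs18)
    b=proj('scene',cs,tw(os_,tip))-st; c=proj('scene',cs,tw(os_,top))-sp
    return np.concatenate([a/1.,b,c])
s=least_squares(res,[0,.5,0]);print(s.x,np.degrees(s.x[1]),res(s.x).round(2));print(model(s.x))
for y0 in(-1,0,1):
    from scipy.optimize import brentq
    print(y0,[ (ph,res([y0,np.radians(ph),0]).round(1).tolist()) for ph in (24,27,30,33)])
E
```

```text
w16 resid [0.58231237 2.62595872]
w16 resid2 [1.34964252 2.78266218]
[5.24096882 0.42839351 0.44344708] 24.545140196604393 [ 0.22 -0.29  0.42  0.45  0.91 -0.7 ]
(array([ 0.44344708, 32.15953827, 39.94430099]), array([  0.44344708,  -6.05818379, -43.74205227]))
-1 [(24, [-1.0, -13.5, -2.2, 2.2, -1.6, 0.5]), (27, [-1.0, -17.4, -0.9, 0.7, -2.2, 1.2]), (30, [-1.0, -21.4, 0.3, -0.8, -2.8, 1.8]), (33, [-1.0, -25.3, 1.5, -2.4, -3.4, 2.5])]
0 [(24, [-1.0, -11.3, -1.8, 2.0, -1.2, 0.3]), (27, [-1.0, -15.1, -0.5, 0.5, -1.8, 1.0]), (30, [-1.0, -19.0, 0.7, -1.0, -2.3, 1.6]), (33, [-1.0, -23.0, 1.9, -2.6, -2.9, 2.3])]
1 [(24, [-1.0, -9.0, -1.3, 1.7, -0.7, 0.1]), (27, [-1.0, -12.8, -0.1, 0.3, -1.3, 0.8]), (30, [-1.0, -16.7, 1.1, -1.3, -1.9, 1.4]), (33, [-1.0, -20.6, 2.3, -2.9, -2.4, 2.1])]
```

```bash
python3 -m jog '[1,0.02,0.028,0,0, 1,0.05,0.07,0,0, 1,0.08,0.112,0,0, 1,0.11,0.154,0,0, 1,0.14,0.196,0,0, 1,0.158,0.22,0,0, 1,0.1645,0.2295,0,0, 1,0.1645,0.2295,0.015,0, 1,0.1645,0.2295,0.029,0, 1,0.1645,0.2295,0.029,0, 1,0.1645,0.2295,0.029,0]' 60
python3 - <<'E'
from h import *
snap('wrist','w19');snap('scene','s19');o=env.get_obs();print(o['t'],o['position'],o['ee_rot'][:,1],o['wrist_force'],o['width'])
show('w19',(180,200,380,400),4)
show('s19',(260,130,380,250),6.2)
E
```

```text
t: 22.92
position: [592.5, -3.2, 166.4]
ee_rot: [[-0.165, 0.986, 0.009], [0.986, 0.165, -0.003], [-0.004, 0.008, -1.0]]
wrist_force: [-0.4, 0.9, -0.3]
width: 0.161
23.025 [592.72464938  -3.04822177 166.53717644] [0.98627318 0.16488504 0.00883995] [-0.71552074  0.00556897  0.10793704] 0.1596328380612687
```

View pics/w19_c.png

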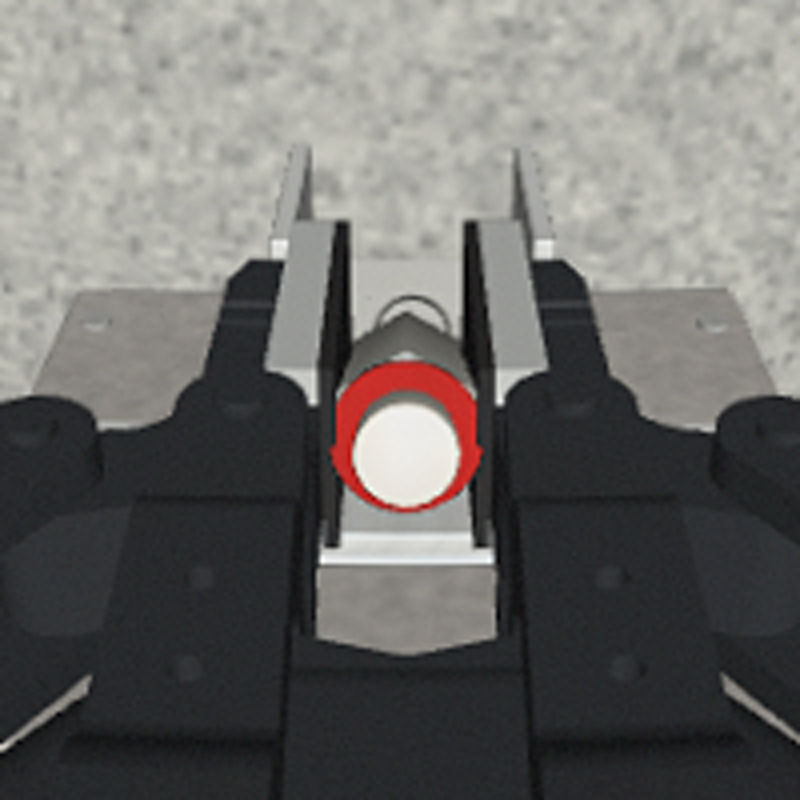

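View pics/s19_c.png

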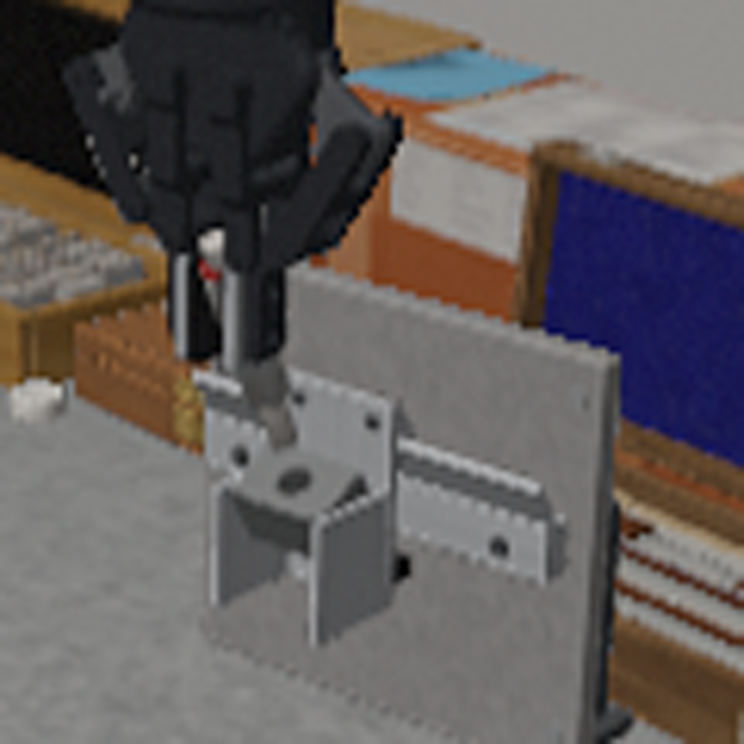

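```bash
python3 - <<'E'
from h import *
n,ci=load('s19')
yaw=np.radians(9.5);X=np.array([np.cos(yaw),np.sin(yaw),0]);Y=np.array([-np.sin(yaw),np.cos(yaw),0]);Z=np.array([0,0,1.])
m=np.array([631.6,4.25,112]);pm=proj(n,ci,m)
print(pm,(260+295/6.2-.5,130+481/6.2-.5))
obs=np.array([286-295,441-481])/6.2
J=np.array([(proj(n,ci,m+v)-pm) for v in (X,Y,Z)]).T;print(J)
for y in(-.9,0):
    print(y,np.linalg.solve(J[:,[0,2]],obs-J[:,1]*y))
E
```

```text
[306.71436011 207.35451876] (307.0806451612903, 207.0806451612903)
[[ 0.29221021 -0.34967739  0.01283333]
 [-0.12958284 -0.12331946 -0.41891206]]
-0.9 [-6.82543743 17.77714377]
0 [-5.72181112 17.17081473]
```

```bash
python3 -m jog '[1,0.0009,0.001,0.004,0, 1,0.0009,0.003,0.009,0, 1,0.0009,0.003,0.009,0, 1,0.0009,0.003,0.009,0]' 60
python3 - <<'E'
from h import *
snap('wrist','w20');snap('scene','s20');o=env.get_obs();print(o['t'],o['position'],o['ee_rot'][:,1],o['wrist_force'],o['width'])
show('w20',(250,240,310,330),8)
show('s20',(275,160,345,230),10)
E
```

```text
t: 23.52
position: [595.6, -1.7, 157.5]
ee_rot: [[-0.165, 0.986, 0.009], [0.986, 0.165, -0.003], [-0.004, 0.009, -1.0]]
wrist_force: [0.8, 0.8, -1.2]
width: 0.162
23.625 [595.6513516   -1.67953335 157.63195355] [0.98627496 0.16486877 0.00894406] [ 0.12943641  0.37993635 -0.59478832] 0.15987153119656516
```

View pics/w20_c.png

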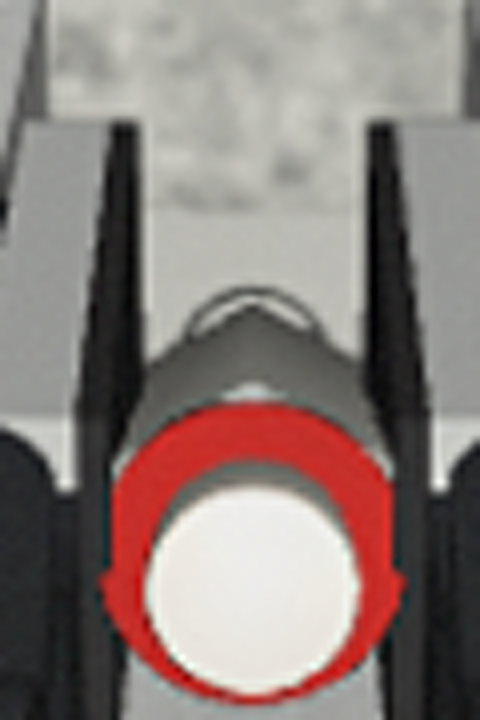

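View pics/s20_c.png

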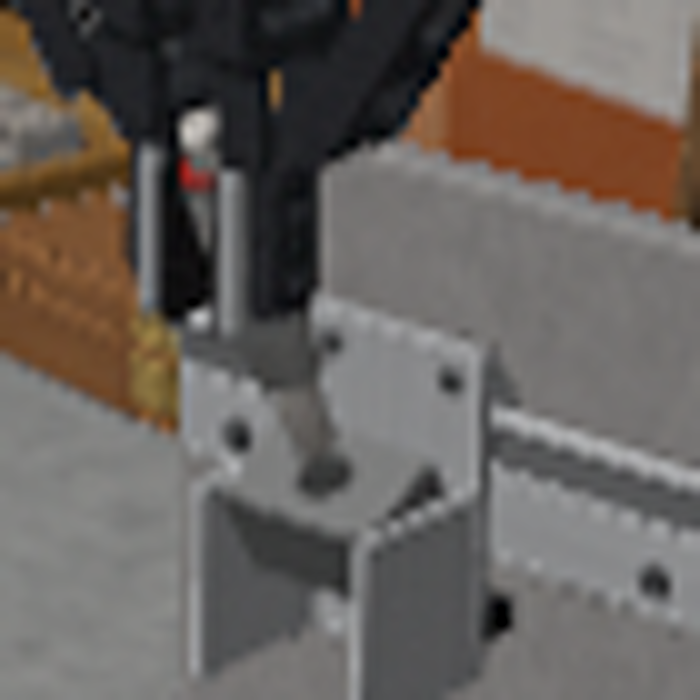

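```bash
python3 -m jog '[1,0,0.002,0.0035,0, 1,0,0.004,0.007,0, 1,0,0.005,0.009,0, 1,0,0.006,0.0105,0, 1,0,0.006,0.0105,0]' 20
python3 - <<'E'
from h import *
snap('wrist','w21');snap('scene','s21');o=env.get_obs();print(o['t'],o['position'],o['ee_rot'][:,1],o['wrist_force'],o['width'])
show('w21',(250,240,310,330),8)
show('s21',(275,160,345,230),10)
E
```

```text
t: 24.25
position: [601.7, -0.7, 147.0]
ee_rot: [[-0.165, 0.986, 0.009], [0.986, 0.165, -0.003], [-0.004, 0.009, -1.0]]
wrist_force: [-0.0, 0.6, -0.3]
width: 0.163
24.35 [601.68097856  -0.72577818 147.23443601] [0.98626516 0.16492672 0.00895586] [-0.30030661  0.0904939  -0.36303924] 0.15879211942338792
```

View pics/s21_c.png

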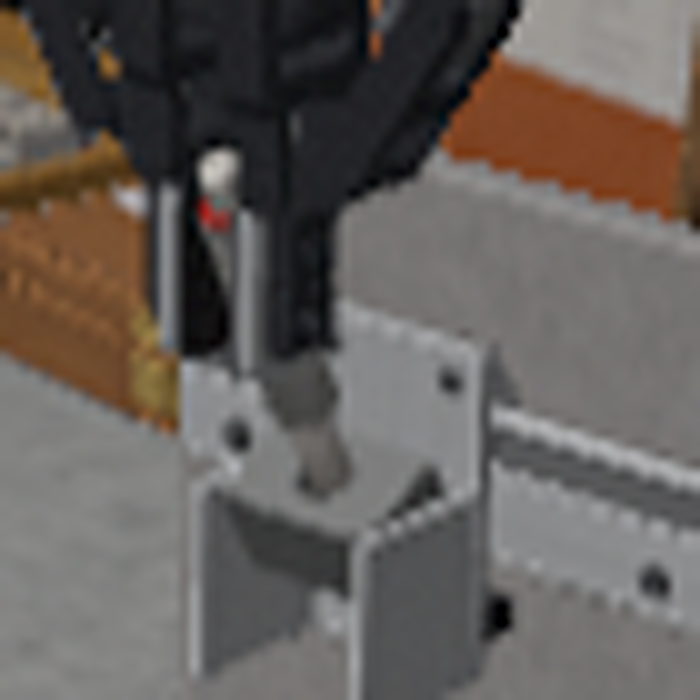

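View pics/w21_c.png

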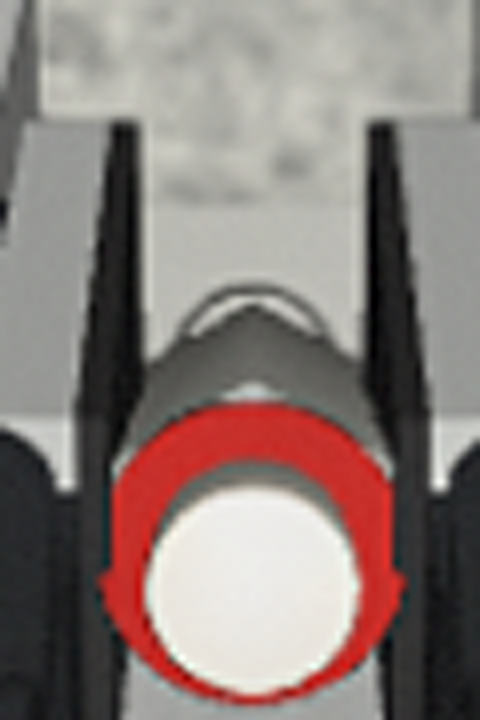

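```bash
python3 -m jog '[1,0,-0.001,0.001,0, 1,0,-0.001,0.002,0, 1,0,0.0005,0.004,0, 1,0,0.0015,0.006,0, 1,0,0.0015,0.006,0]' 20
python3 - <<'E'
from h import *
snap('wrist','w22');snap('scene','s22');o=env.get_obs();print(o['t'],o['position'],o['ee_rot'][:,1],o['wrist_force'],o['width'])
show('w22',(250,240,310,330),8)
show('s22',(275,160,345,230),10)
E
```

```text
t: 24.98
position: [603.2, -0.5, 141.0]
ee_rot: [[-0.165, 0.986, 0.009], [0.986, 0.165, -0.003], [-0.004, 0.009, -1.0]]
wrist_force: [-0.7, 0.1, -0.1]
width: 0.159
25.075 [ 6.03190996e+02 -4.73706713e-01  1.41218576e+02] [0.98626738 0.16492008 0.00883326] [0.08990679 0.40611924 0.53016773] 0.16064494877675026
```

View pics/s22_c.png

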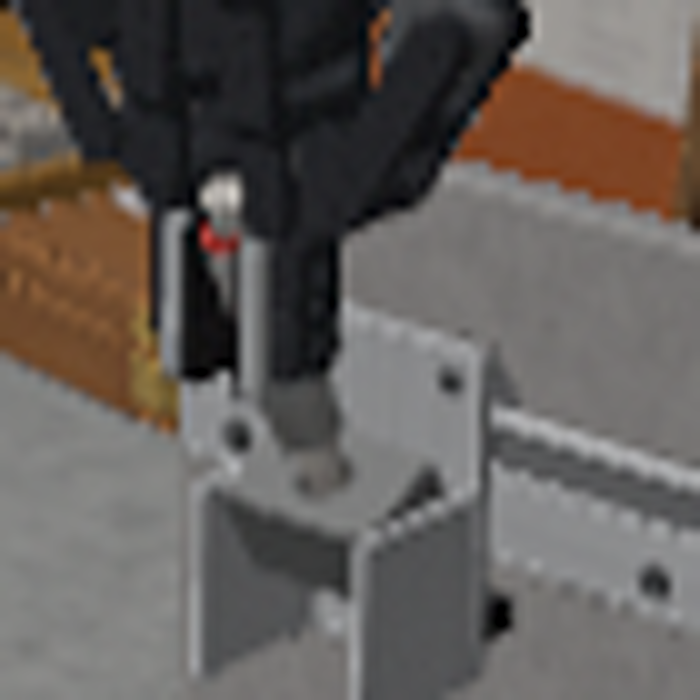

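View pics/w22_c.png

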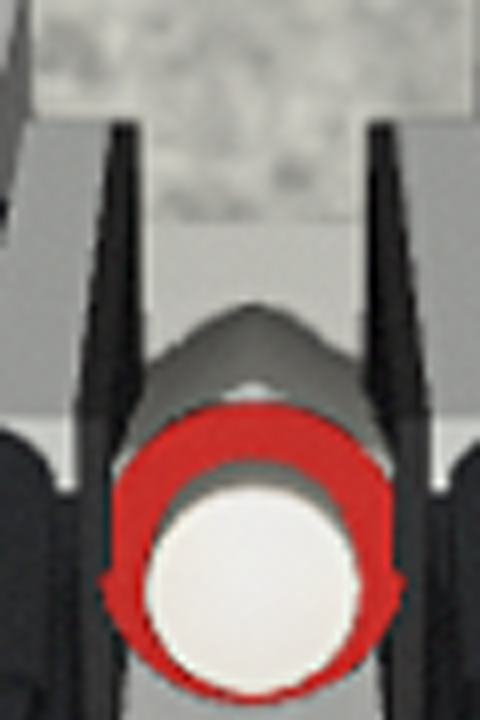

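```bash
python3 -m jog '[1,0,0.0005,0.0015,0, 1,0,0.001,0.003,0, 1,0,0.0015,0.0045,0, 1,0,0.002,0.006,0, 1,0,0.002,0.006,0]' 20
python3 - <<'E'
from h import *
snap('wrist','w23');snap('scene','s23');o=env.get_obs();print(o['t'],o['position'],o['ee_rot'][:,1],o['wrist_force'],o['width'])
show('w23',(250,240,310,330),8)
show('s23',(275,160,345,230),10)
E
```

```text
t: 25.7
position: [605.2, -0.2, 135.1]
ee_rot: [[-0.165, 0.986, 0.009], [0.986, 0.165, -0.003], [-0.004, 0.009, -1.0]]
wrist_force: [-0.4, 0.0, -0.2]
width: 0.157
25.8 [ 6.05229959e+02 -1.87121774e-01  1.35220402e+02] [0.9862643  0.1649387  0.00882945] [-0.21634731 -0.22276397 -0.14055466] 0.16081751612900616
```

View pics/s23_c.png

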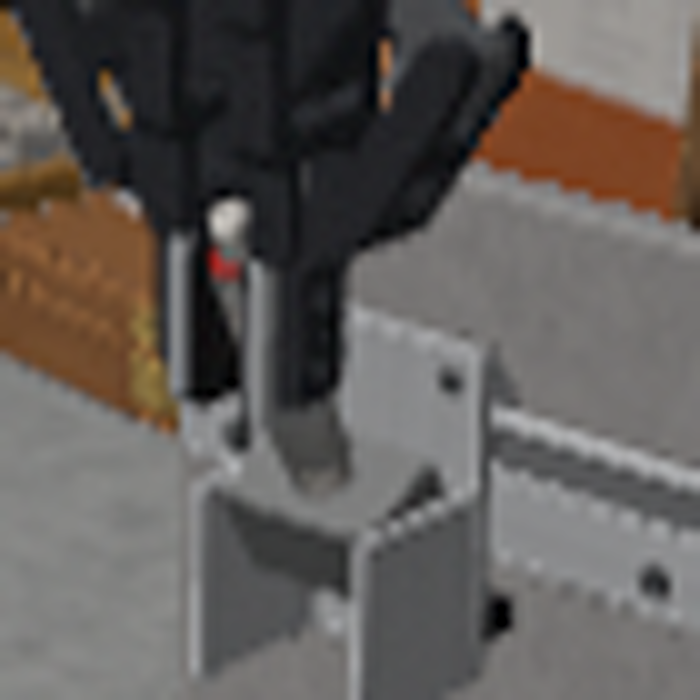

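View pics/w23_c.png

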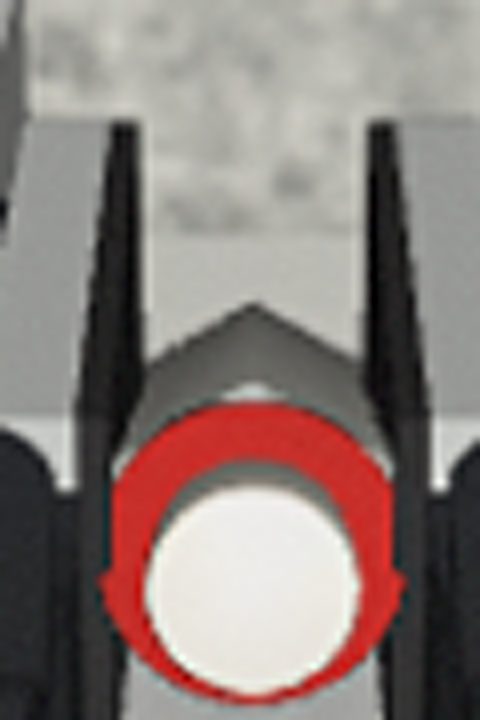

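```bash
python3 -m jog '[1,0,0.0005,0.001,0, 1,0,0.001,0.002,0, 1,0,0.0015,0.003,0, 1,0,0.002,0.004,0, 1,0,0.002,0.004,0]' 20
python3 - <<'E'
from h import *
snap('wrist','w24');snap('scene','s24');o=env.get_obs();print(o['t'],o['position'],o['ee_rot'][:,1],o['wrist_force'],o['width'])
show('w24',(250,240,310,330),8)
show('s24',(275,160,345,230),10)
E
```

```text
t: 26.42
position: [607.3, 0.1, 131.2]
ee_rot: [[-0.165, 0.986, 0.009], [0.986, 0.165, -0.003], [-0.004, 0.009, -1.0]]
wrist_force: [0.4, -0.6, -0.1]
width: 0.164
26.525 [6.07312009e+02 1.45675741e-01 1.31259845e+02] [0.98626599 0.16492087 0.0089721 ] [ 1.1666035   0.47853654 -1.23104802] 0.15917344744177733
```

View pics/s24_c.png

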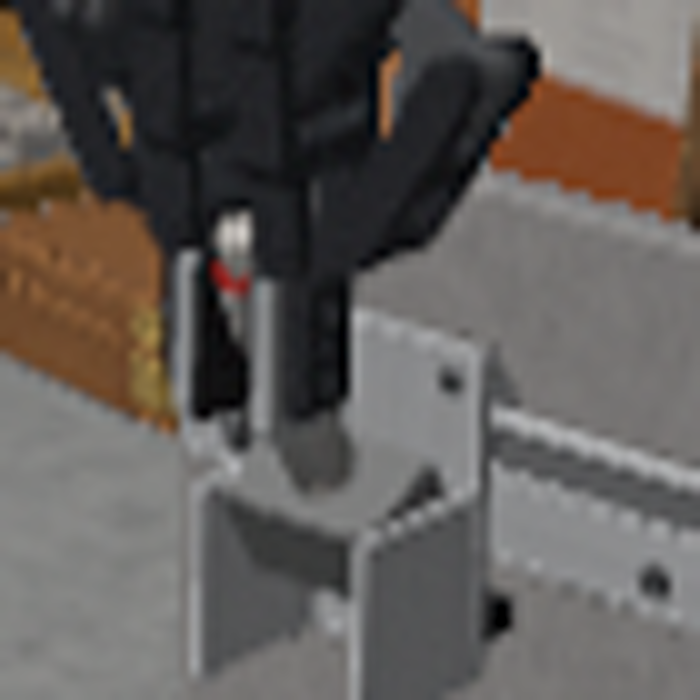

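```bash
python3 -m jog '[1,0,0.0003,0.001,0, 1,0,0.0006,0.002,0, 1,0,0.001,0.003,0, 1,0,0.001,0.003,0]' 20
python3 - <<'E'
from h import *
snap('wrist','w25');snap('scene','s25');o=env.get_obs();print(o['t'],o['position'],o['ee_rot'][:,1],o['wrist_force'],o['width'])
show('s25',(275,160,345,230),10)
E
```

```text
t: 27.02
position: [607.8, 0.1, 130.3]
ee_rot: [[-0.165, 0.986, 0.01], [0.986, 0.165, -0.003], [-0.005, 0.01, -1.0]]
wrist_force: [-13.9, -0.3, 28.3]
width: 0.16
27.125 [6.07763445e+02 1.42706143e-01 1.30277391e+02] [0.98626056 0.16491345 0.00967826] [-14.77555999  -0.95185072  28.38458493] 0.15633666298467896
```

View pics/s25_c.png

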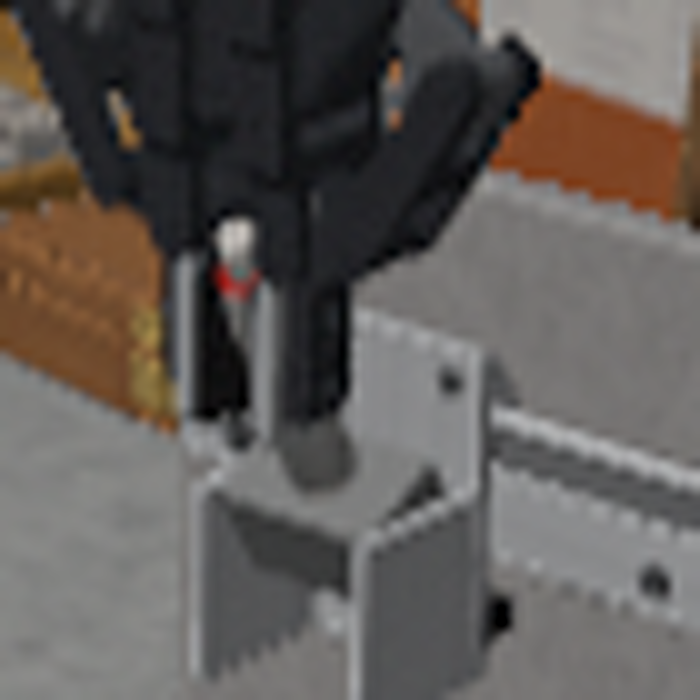

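```bash
python3 -m jog '[1,0,-0.0005,-0.0015,0, 1,0,-0.001,-0.002,0, 0.6,0,-0.001,-0.002,0, 0.4,0,-0.001,-0.002,0, 0,0,-0.001,-0.002,0, -0.3,0,-0.001,-0.002,0, -0.3,0,-0.001,-0.002,0]' 20
python3 - <<'E'
from h import *
snap('wrist','w26');snap('scene','s26');o=env.get_obs();print(o['t'],o['position'],o['ee_rot'][:,1],o['wrist_force'],o['width'])
show('s26',(275,160,345,230),10)
E
```

```text
t: 28.0
position: [606.7, -0.0, 132.2]
ee_rot: [[-0.165, 0.986, 0.01], [0.986, 0.165, -0.003], [-0.005, 0.01, -1.0]]
wrist_force: [-0.1, 0.4, -0.3]
width: 0.651
28.1 [ 6.06742704e+02 -2.49114676e-02  1.32279757e+02] [0.98626687 0.16487569 0.00967845] [-0.28455211 -0.28192552  0.08154819] 0.6478111085937673
```

View pics/s26_c.png

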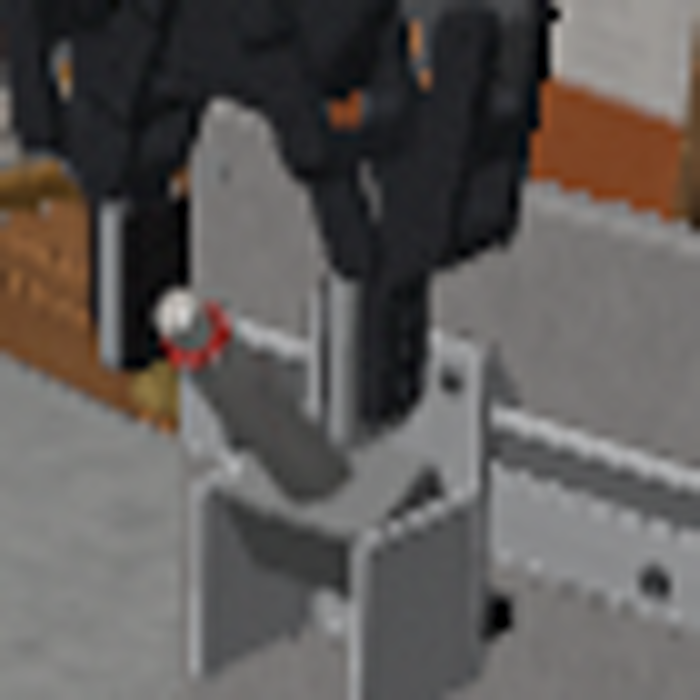

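View pics/w26.png

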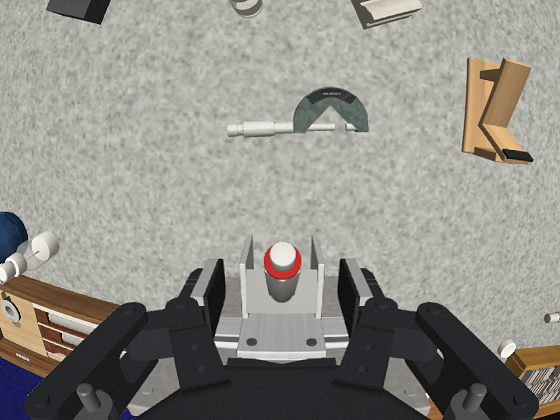

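```bash
python3 -m jog '[-0.6,0,0,0,0, -0.6,0,0,-0.02,0, -0.6,0,0,-0.06,0, -0.6,0,0,-0.11,0, -0.6,0,-0.05,-0.13,0, -0.6,0.05,-0.1,-0.13,0, -0.6,0.1,-0.15,-0.13,0, -0.6,0.12,-0.18,-0.13,0, -0.6,0.12,-0.18,-0.13,0, -0.6,0.12,-0.18,-0.13,0]' 20
python3 - <<'E'
from h import *
snap('wrist','w27');snap('scene','s27');snap('top','t27');o=env.get_obs();print(o['t'],o['position'],o['wrist_force'],o['width'])
show('s27',(255,145,375,265),6)
show('t27',(190,140,400,290),3.8)
E
```

```text
t: 29.35
position: [408.5, 89.1, 260.2]
ee_rot: [[-0.165, 0.986, 0.011], [0.986, 0.165, -0.004], [-0.005, 0.011, -1.0]]
wrist_force: [0.2, 0.2, 0.3]
width: 0.797
29.5 [408.90069714  88.70601027 259.70992131] [ 0.65838066 -0.99896284 -0.40563589] 0.8032445584454632
```

View pics/s27_c.png

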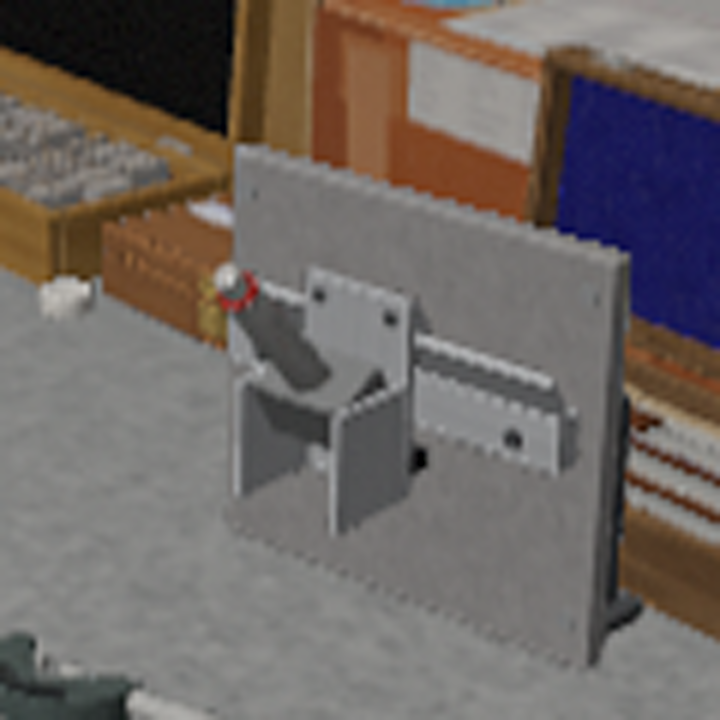

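View pics/s27.png

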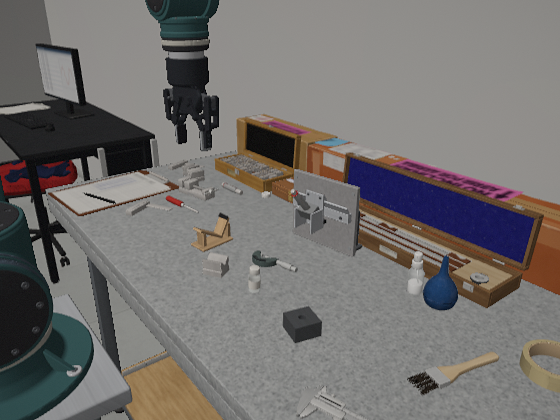

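View pics/t27_c.png

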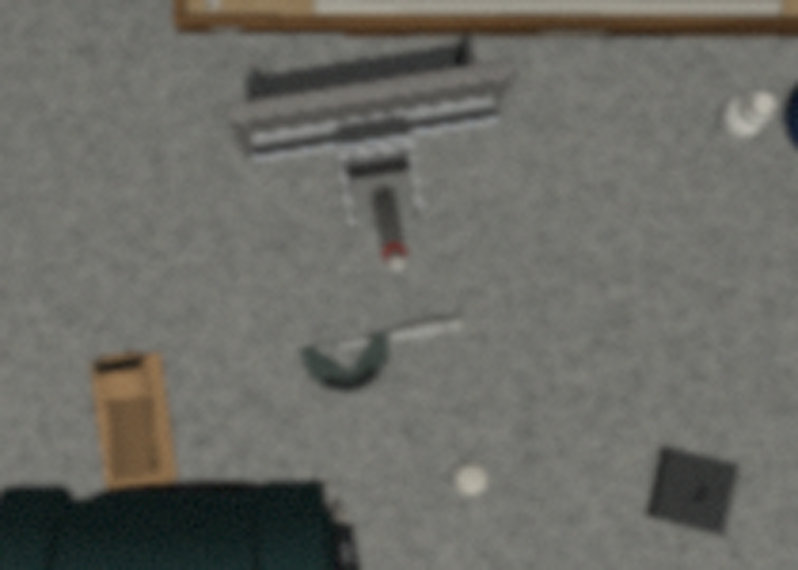

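```bash
python3 - <<'E'
from h import *
n,ci=load('s27')
O=np.array([659.2,8.9,60]);R,_=pose([0,0,0,np.radians(9.6),0])
b=np.array([.4,-.3])
f=lambda p:(proj(n,ci,R@np.array(p,float)+O)+b)
g=lambda uv:(np.array(uv)+.0-np.array([0,0]))
cr=lambda x,y:(255+x/6-.5,145+y/6-.5)
for p,c in [((-44,25,0),(238,497)),((-44,-25,0),(335,535)),((-44,-25,48),(333,415)),((-44,25,48),(240,378)),((-5,-25,80),(408,300)),((-5,25,80),(310,270))]:
    print(p,(f(p)-cr(*c)).round(1))
print('top obs',np.round(cr(228,278),1))
for dep in (20,17,14):
  for t in (30,34,38):
    a=np.array([-np.sin(np.radians(t)),0,np.cos(np.radians(t))]);bore=np.array([.5,0,-.866])
    tip=np.array([-28,0,52])+dep*bore; print(dep,t,f(tip+92*a).round(1), 'hexbottom',f(tip+22*a).round(1))
E
```

```text
(-44, 25, 0) [-0.8  0. ]
(-44, -25, 0) [0.2 0.5]
(-44, -25, 48) [1.3 0.4]
(-44, 25, 48) [-0.8  0.2]
(-5, -25, 80) [0.6 0.8]
(-5, 25, 80) [-0.7  0.1]
top obs [292.5 190.8]
20 30 [296.9 184.6] hexbottom [306.8 206.5]
20 34 [295.2 186.8] hexbottom [306.5 207. ]
20 38 [293.5 189.1] hexbottom [306.1 207.5]
17 30 [296.5 183.6] hexbottom [306.4 205.6]
17 34 [294.8 185.8] hexbottom [306.  206.1]
17 38 [293.1 188.1] hexbottom [305.7 206.6]
14 30 [296.  182.6] hexbottom [306.  204.7]
14 34 [294.3 184.8] hexbottom [305.6 205.2]
14 38 [292.6 187.1] hexbottom [305.3 205.7]
```

```bash
python3 -m jog '[-0.6,-0.04,0.06,0,0, -0.6,-0.08,0.12,0,0, -0.6,-0.11,0.16,0,0, -0.6,-0.12,0.177,0,0, -0.6,-0.12,0.177,0.03,0, -0.6,-0.12,0.177,0.07,0, -0.6,-0.12,0.177,0.1,0, -0.6,-0.12,0.177,0.12,0, -0.6,-0.12,0.177,0.132,0, -0.6,-0.12,0.177,0.132,0, -0.6,-0.12,0.177,0.132,0]' 20
python3 - <<'E'
from h import *
snap('wrist','w28');snap('scene','s28');o=env.get_obs();print(o['t'],o['position'],o['wrist_force'],o['width'])
show('s28',(275,160,345,230),10)
show('w28',(220,200,340,350),5)
E
```

```text
t: 30.88
position: [605.0, -1.3, 130.7]
ee_rot: [[-0.164, 0.986, 0.011], [0.986, 0.164, -0.004], [-0.005, 0.01, -1.0]]
wrist_force: [-0.5, 0.4, -0.5]
width: 0.796
30.975 [605.01740594  -1.18645988 130.80711183] [ 0.24890737 -0.21449349  0.13791734] 0.7996109092933469
```

View pics/s28_c.png

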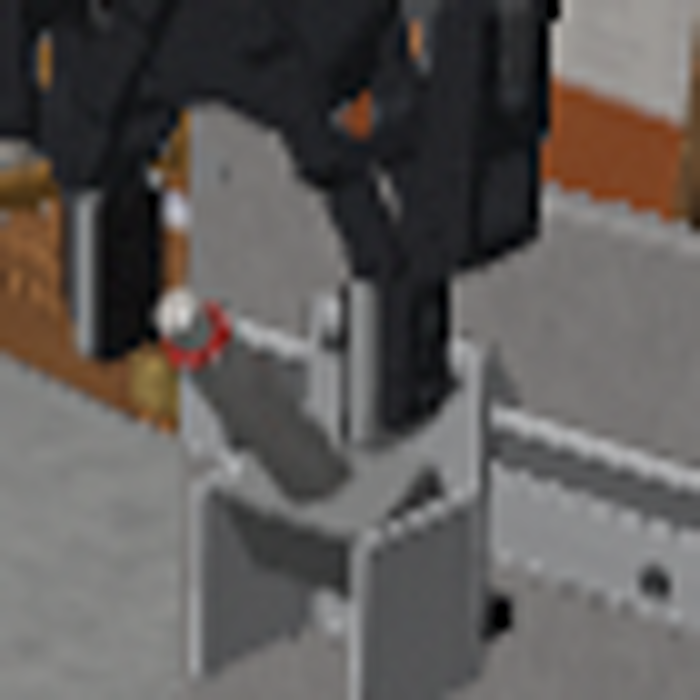

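View pics/w28_c.png

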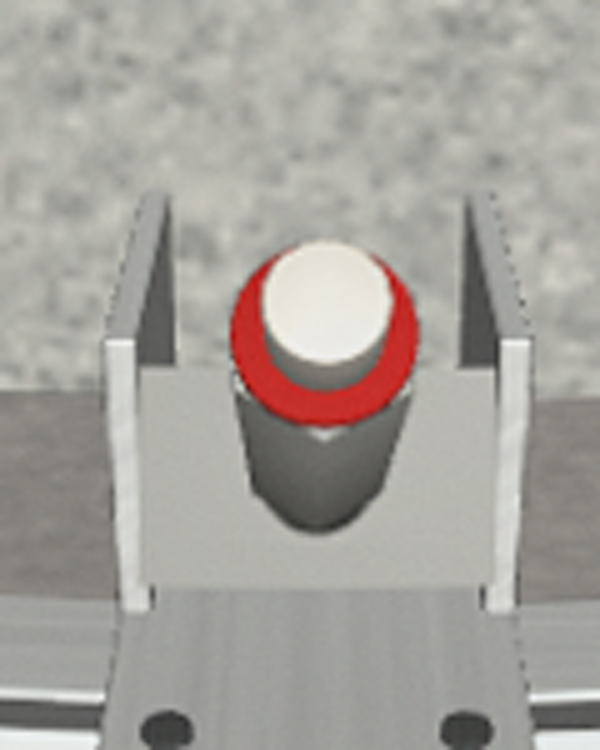

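```bash
python3 -m jog '[-0.6,0,0,0.005,0, -0.6,0,0,0.008,0, 1,0,0,0.008,0, 1,0,0,0.008,0, 1,0,0,0.008,0, 1,0,0,0.008,0, 1,0,0,0.008,0, 1,0,0,0.008,0, 1,0,0,0.008,0]' 20
python3 - <<'E'
from h import *
snap('scene','s29');o=env.get_obs();print(o['t'],o['position'],o['wrist_force'],o['width'])
E
python3 -m jog '[1,0,0.0006,0.0008,0, 1,0,0.0012,0.0016,0, 1,0,0.0012,0.0016,0]' 20
```

```text
t: 32.1
position: [605.1, -1.3, 122.9]
ee_rot: [[-0.164, 0.986, 0.012], [0.986, 0.164, -0.004], [-0.006, 0.011, -1.0]]
wrist_force: [-0.5, -2.6, 1.3]
width: 0.165
32.15 [605.13883176  -1.29300768 122.84385658] [-0.57226968 -1.9725037   2.1862409 ] 0.1637171673439819
t: 32.52
position: [605.5, -1.3, 122.2]
ee_rot: [[-0.164, 0.986, 0.011], [0.986, 0.164, -0.005], [-0.006, 0.01, -1.0]]
wrist_force: [-11.9, -3.8, 18.3]
width: 0.167
```

```bash
python3 -m jog '[1,0,-0.0003,-0.0005,0, 0.6,0,-0.0003,-0.0005,0, 0.3,0,-0.0003,-0.0005,0, -0.3,0,-0.0003,-0.0005,0, -0.6,0,-0.0003,-0.0005,0, -0.6,0,-0.0003,-0.0005,0, -0.6,0,0,-0.03,0, -0.6,0,0,-0.08,0, -0.6,0,0,-0.13,0, -0.6,0,0,-0.14,0, -0.6,0,0,-0.14,0]' 20
python3 -m jog '[-0.6,0,-0.06,0,0, -0.6,0.03,-0.12,0,0, -0.6,0.06,-0.18,0,0, -0.6,0.06,-0.18,0,0, -0.6,0.06,-0.18,0,0, -0.6,0.06,-0.18,0,0, -0.6,0.06,-0.18,0,0, -0.6,0.06,-0.18,0,0]'
python3 - <<'E'
from h import *
snap('scene','s30');snap('top','t30');o=env.get_obs();print(o['t'],o['position'],o['wrist_force'],o['width'])
show('s30',(255,145,375,265),6)
a=cv2.imread('pics/s30.png').astype(int);b=cv2.imread('pics/s27.png').astype(int)
d=abs(a-b).max(2);print('scene change near board', d[160:260,285:365].max(), 'vblock/vial',d[245:300,195:270].max(), 'vs start',abs(a-cv2.imread('pics/scene0.png').astype(int)).max(2)[245:300,195:270].max())
E
```

```text
t: 33.9
position: [604.1, -0.7, 262.1]
ee_rot: [[-0.164, 0.986, 0.011], [0.986, 0.164, -0.005], [-0.006, 0.01, -1.0]]
wrist_force: [0.1, -0.1, -1.0]
width: 0.797
t: 34.9
position: [417.2, 28.9, 259.5]
ee_rot: [[-0.164, 0.986, 0.011], [0.986, 0.164, -0.005], [-0.006, 0.01, -1.0]]
wrist_force: [-0.4, -0.0, -0.0]
width: 0.801
35.0 [417.00316984  28.95557453 259.65035164] [-0.6722598   0.7281861  -0.36967903] 0.7995941326068732
scene change near board 159 vblock/vial 4 vs start 12
```

View pics/s30_c.png

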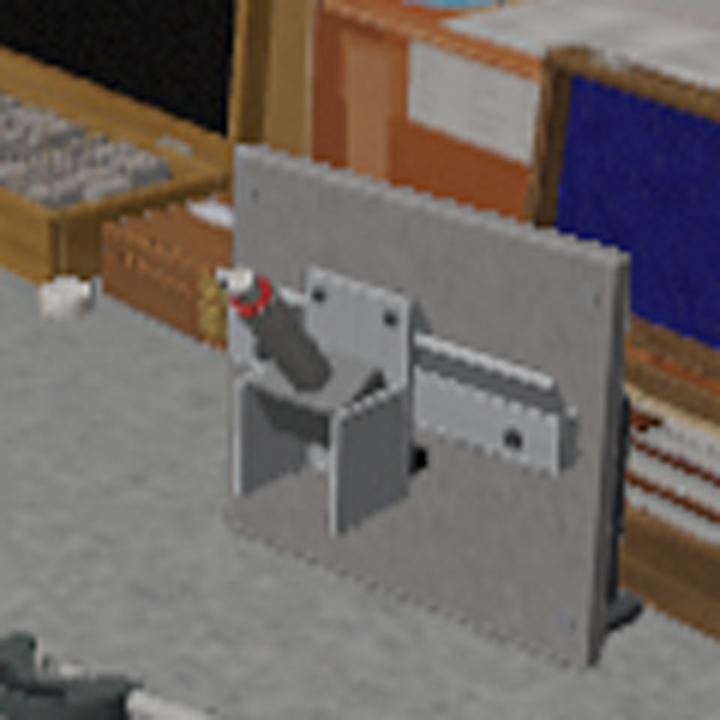

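```bash
python3 -c "
from workcell import env
print(env.sign_off(), env.get_obs()['t'])"
```

```text
the job is handed in; nothing more can be done
the job is handed in; nothing more can be done
```

The holder hangs on the cleat and the plug gauge stands in its slanted socket, same end down. I handed the job in at about 35 s of the 72 s allowed.

**What I did**
- **Holder:** I took it off the rest and set it down once on the worktop. I then tilted it about 13° in the grip against the rail, lowered the strip behind the lip and let go.
- **Gauge:** I tilted it about 25° in the grip against the hole of its stand, lifted it out and put it down the bore until it hit the floor. I then let go.

**What the last checks showed**
- **Holder:** Before the final regrip of the gauge, the scene camera placed its corners within about 1.4 px (3 mm) of the home pose. The last picture shows it upright and in the same place. A wrist camera fit gave a height of 56–57 mm where 60 is home. That camera also read about 3 mm low when the holder stood on the worktop, so I count it as home.
- **Gauge:** I gripped it again and pushed lightly along its axis. It resisted at once, with about 22 N after less than 1 mm of travel, so I take it as fully down.
- **Disagreement:** The gauge leans about 38–40° rather than 30°, mostly from the 3 mm of play in the bore. That measured tilt is slightly more than the play allows at full depth, so I relied on the push test.
- **Bystanders:** The part of the scene picture holding the vial and V-block has hardly changed since the start.

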